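Unstack the solar-lamp kit onto its kitting plates

ROBOT

A 7-joint arm with a two-finger parallel gripper is mounted at the origin on the work surface. World frame = base frame: x ahead of the robot, y to its left, z up, the work surface at z = 0. Lengths are in mm, angles in rad, forces in N, time in s.
With the tool pointing down it reaches from about 400 to 875 mm from the base axis. Payload 4.4 kg.
Tool frame: the origin (TCP) lies at the very end of the fingers, on their centre line; the grasp point (between the pads) lies 19 mm behind it; x points along the fingers, y is the direction in which the jaws open and shut, and the axes are right-handed (so a half turn about x gives the same grasp; the last joint's range is limited). The gripper opens to 85 mm and grips with 20 to 120 N. Pads are 22 mm wide; open, the fingers measure 114 mm over their backs; the gripper's body (76 mm by 85 mm) begins 54 mm behind the grasp point. The pads swing forward as they close: fully open they stand 13 mm farther back than shut.
Start: joints at [-1.32, 0.628, 0.038, 1.517, -0.027, 0.996, -0.02], TCP at [202.468, 617.677, 208.913] pointing down, gripper open.
Joint ranges: [-3.06, 3.06], [-0.37, 2.12], [-1.25, 1.32], [0.18, 2.47], [-1.1, 4.24], [0.23, 1.98], [-2.94, 2.94]. Speed limits (rad/s): [2.57, 2.57, 3.14, 3.14, 3.14, 3.14, 3.14].

INTERFACE

Orientations are given as [roll, pitch, yaw] about the fixed x, y, z axes, in that order (R = Rz(yaw) Ry(pitch) Rx(roll)).
In Python, from cell import readout, cams, order gives the robot as it stands. The module is installed in compiled form; this text tells all that it offers.
- The arm moves only by the shell command python3 -m creep 'ROWS'. ROWS is JSON, a list of rows, each a list of 3 entries, a list of its own where there are three numbers: the shift along the tool's x, y, z in units of 10 cm (1.0 is 10 cm), then the turn about the tool's x in units of pi/4 rad (1.0 is pi/4 rad), then the closure, from 0 (fully open) to 1 (shut). In form: [[[x, y, z], spin, gripper], ...]. A call has 1 to 20 rows; each row is the pose to reach, as a shift and turn from the pose commanded when the call began, along the tool's axes at that moment; what a row does not reach only later rows make up. A row lasts 1/10 s, in which the tool goes at most 50 mm and 8.59 degrees, less where a joint would pass 70% of its speed; a pose out of reach is approached as far as the arm can. A call with a number of a shift or a turn outside -1 to 1 is refused whole. A call with a gripper value outside its range is refused whole. The fingers move at their own pace and stop on an object; the grip force is fixed at half the most. Time passes only in rows, so rows that repeat a pose let the fingers close. It gives the time, the measured TCP pose, the force and the opening at its end, in the units of the state.
- readout.read_state(): the state, without advancing time (a new reading comes with each control period).
- cams.get_image(name): name is "scene" or "top" or "wrist"; returns the picture (400x640x3 uint8, blue, green, red); there is no depth.
- cams.get_calibration(name): a dict with "fx", "fy", "cx", "cy" (pixels), "R" (3x3) and "t" (3): a world point X has camera coordinates R X + t. Camera axes: x right, y down, z forward; pixel columns grow to the right and rows downward; lengths in mm; the calibration is good to about 2 mm. A picture is of the moment at which its call begins: read the wrist's pose just before it. get_calibration takes no time and is no camera call; for the wrist camera it gives the pose at the moment of the call.
- order.finish_job(): hands the job in, once; it reports no verdict.
The state is a dict: "clock": time; "qpos": joint angles; "qd": joint speeds; "tau": joint torques, N m; "eef_pos": TCP position; "tool_rot": TCP orientation; "force": force on the tool from outside, world axes, zero at the start; "torque": the same for the moment, N m; "width": finger opening in mm.
Only numpy, scipy, OpenCV 4.12 (cv2) and the standard library are available. Lean on these libraries where they do the work, as an engineer would, in place of code of your own. Each camera call takes 0.05 s, during which the arm holds its last target.

TASK

The five parts of a solar lamp lie in two piles. Take the piles apart and lay each part, right way up, gently on the kitting plate that shows its own silhouette in its own colour, centred and squarely lined up inside the silhouette (either way round is fine). Never tip a part over; at the end all five lie at rest on their own plates.

Things in the scene. Friction and masses are not known exactly. Their poses are not given: they have to be found in the camera images.
- housing: Lilac lamp housing, a loose flat-topped box: 88 mm along its x, 58 mm along its y, 34 mm high, about 0.2 kg. It lies on the table at the bottom of the taller pile, of three parts. Origin: centre of its underside; z up. On it lies either the battery or the LED head, and on that the switch.
- controller: Black charge controller with a row of red and brass terminals, a loose flat-topped box: 88 mm along its x, 58 mm along its y, 34 mm high, about 0.3 kg. It lies on the table at the bottom of the lower pile, of two parts. Origin: centre of its underside; z up. On it lies the LED head or the battery, whichever is not in the other pile.
- battery: Green battery pack with a pale band, a loose flat-topped box: 66 mm along its x, 46 mm along its y, 26 mm high, about 0.18 kg. In the middle of the taller pile or on top of the lower one. Origin: centre of its underside; z up.
- led_head: Cream round LED head with pale dots for the LEDs on top, a loose flat disc of 58 mm diameter, 26 mm high, about 0.12 kg. In the middle of the taller pile or on top of the lower one. Origin: centre of its underside; z up. Its turn about z does not matter.
- switch: Yellow switch module with a red and black rocker on top, a loose box: 40 mm along its x, 28 mm along its y, 22 mm high, about 0.05 kg. On top of the taller pile at the start, its underside 60 mm above the table and its top at 82 mm. Origin: centre of its underside; z up.
- plate_lilac: Fixed flat grey kitting plate, 110 mm along its x by 80 mm along its y, 6 mm thick; its whole top is flat, at 6 mm. Printed at its centre is a lilac rectangle, 102 by 72 mm (long side along x), the place of the lilac housing. Origin: centre of its underside, at table height; z up.
- plate_black: Fixed flat grey kitting plate, 110 mm along its x by 80 mm along its y, 6 mm thick; its whole top is flat, at 6 mm. Printed at its centre is a black rectangle, 102 by 72 mm (long side along x), the place of the black charge controller. Origin: centre of its underside, at table height; z up.
- plate_green: Fixed flat grey kitting plate, 110 mm along its x by 80 mm along its y, 6 mm thick; its whole top is flat, at 6 mm. Printed at its centre is a green rectangle, 80 by 60 mm (long side along x), the place of the green battery pack. Origin: centre of its underside, at table height; z up.
- plate_round: Fixed flat grey kitting plate, 110 mm along its x by 80 mm along its y, 6 mm thick; its whole top is flat, at 6 mm. Printed at its centre is a cream disc of 72 mm diameter, the place of the round LED head. Origin: centre of its underside, at table height; z up.
- plate_yellow: Fixed flat grey kitting plate, 110 mm along its x by 80 mm along its y, 6 mm thick; its whole top is flat, at 6 mm. Printed at its centre is a small yellow rectangle, 54 by 42 mm (long side along x), the place of the yellow switch module. Origin: centre of its underside, at table height; z up.
Things that resemble listed ones, but are neither listed nor needed, are in the scene too. There is more than one size of the led_head; the job needs the smaller.

How it is judged (in metres and radians):
At the end, for the whole second after the job is handed in: Each of the five parts lies flat (tilt under 0.1 rad) and at rest on the plate with its own silhouette: centre within 12 mm of the plate's centre, underside within 3 mm of the plate's top, long side within 0.3 rad of the plate's long side, either way round (the round LED head: any turn) (horizontal distance between housing and plate_lilac below 0.012 m and z of housing in the frame of plate_lilac between 0.003 and 0.009 m and angle between each of housing, controller, battery, led_head, switch's own z axis and vertical below 0.1 rad and linear speed of each of housing, controller, battery, led_head, switch below 0.02 m/s and angle between the x axis of housing and the x axis of plate_lilac, either way round below 0.3 rad and horizontal distance between controller and plate_black below 0.012 m and z of controller in the frame of plate_black between 0.003 and 0.009 m and angle between the x axis of controller and the x axis of plate_black, either way round below 0.3 rad and horizontal distance between battery and plate_green below 0.012 m and z of battery in the frame of plate_green between 0.003 and 0.009 m and angle between the x axis of battery and the x axis of plate_green, either way round below 0.3 rad and horizontal distance between led_head and plate_round below 0.012 m and z of led_head in the frame of plate_round between 0.003 and 0.009 m and horizontal distance between switch and plate_yellow below 0.012 m and z of switch in the frame of plate_yellow between 0.003 and 0.009 m and angle between the x axis of switch and the x axis of plate_yellow, either way round below 0.3 rad); the robot touches nothing.
It fails at once if a part is tipped over (tilted more than 0.7 rad) (angle between any of housing, controller, battery, led_head, switch's own z axis and vertical above 0.7 rad).
It fails at once if a part is slammed onto its plate (more than 60 N between them) (contact force between housing and plate_lilac above 60 N or contact force between controller and plate_black above 60 N or contact force between battery and plate_green above 60 N or contact force between led_head and plate_round above 60 N or contact force between switch and plate_yellow above 60 N).
It fails at once if a part is dropped: it falls free, touching nothing, faster than 0.6 m/s (a fall of about 2 cm) ((contact force between housing and anything else below 0.005 N and linear speed of housing above 0.6 m/s) or (contact force between controller and anything else below 0.005 N and linear speed of controller above 0.6 m/s) or (contact force between battery and anything else below 0.005 N and linear speed of battery above 0.6 m/s) or (contact force between led_head and anything else below 0.005 N and linear speed of led_head above 0.6 m/s) or (contact force between switch and anything else below 0.005 N and linear speed of switch above 0.6 m/s)).
It also fails if it takes over 128 s, if anything falls off the work surface, if the arm or the gripper's body presses on something with over 40 N, if the wrist force passes 120 N, or if a joint passes its speed limit or range.

## Working session

There is one attempt and no reset: what is moved stays moved. The work goes in short steps, Python scripts to look and compute and a shell command to move; the robot and the scene stay as the last step left them, time stands still between calls to the robot, and variables do not carry over. Pictures are saved under pics/ and viewed, and the job is handed in when it is done.

```bash
mkdir -p pics
python3 - <<'E'
from cell import readout,cams
import cv2,numpy as np
s=readout.read_state()
print({k:np.round(v,3).tolist() for k,v in s.items()})
for n in ["scene","top","wrist"]:
    cv2.imwrite(f"pics/{n}0.png",cams.get_image(n))
    c=cams.get_calibration(n); print(n,{k:np.round(v,3).tolist() for k,v in c.items()})
E
```

```text
{'clock': 0.0, 'qpos': [-1.32, 0.629, 0.038, 1.518, -0.027, 0.996, -0.02], 'qd': [-0.0, 0.001, 0.0, 0.0, -0.001, 0.0, -0.001], 'tau': [-0.0, -56.341, 1.226, -19.344, 0.011, 0.01, 0.0], 'eef_pos': [202.269, 617.028, 207.998], 'tool_rot': [-1.552, 1.569, -1.868], 'force': [0.388, 0.205, -0.768], 'torque': [-0.053, -0.011, -0.001], 'width': 85.59}
scene {'fx': 363.065, 'fy': 363.065, 'cx': 318.094, 'cy': 197.255, 'R': [[-0.021, 1.0, 0.004], [0.685, 0.017, -0.728], [-0.728, -0.013, -0.685]], 't': [-0.235, -287.258, 1186.356]}
top {'fx': 384.248, 'fy': 384.248, 'cx': 324.895, 'cy': 201.481, 'R': [[-0.017, -1.0, 0.003], [-0.981, 0.017, -0.195], [0.195, -0.006, -0.981]], 't': [43.249, 510.246, 848.892]}
wrist {'fx': 313.73, 'fy': 313.73, 'cx': 320.282, 'cy': 195.709, 'R': [[0.311, 0.95, -0.001], [0.915, -0.3, 0.269], [0.255, -0.085, -0.963]], 't': [-649.779, -34.441, 377.653]}
```

View pics/top0.png

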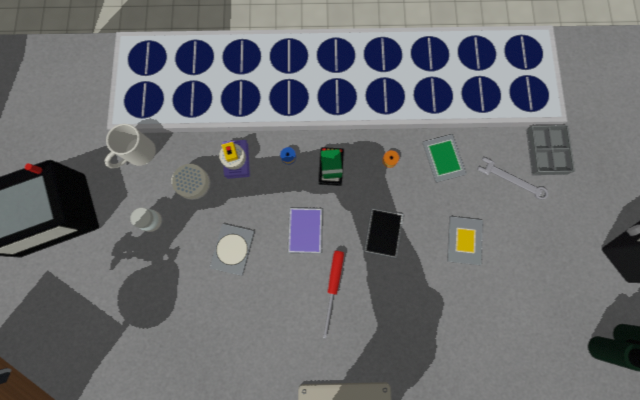

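View pics/scene0.png

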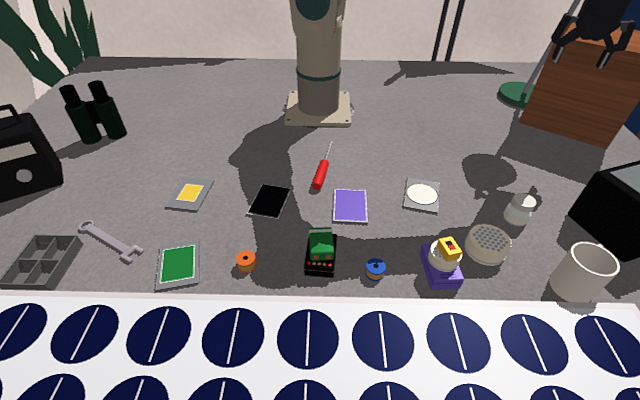

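View pics/wrist0.png

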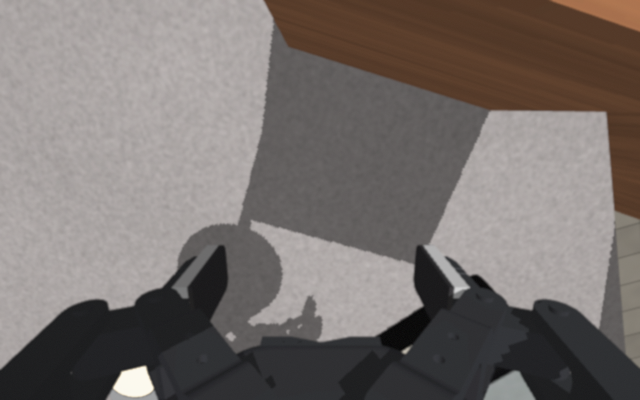

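```bash
cat > h.py <<'E'
import numpy as np,cv2,json
from scipy.spatial.transform import Rotation as Ro
from cell import readout,cams
def cal(n): return cams.get_calibration(n)
def unp(c,u,v,z):
    R=np.array(c["R"]);t=np.array(c["t"]);C=-R.T@t
    d=R.T@np.array([(u-c["cx"])/c["fx"],(v-c["cy"])/c["fy"],1])
    return C+d*(z-C[2])/d[2]
def proj(c,X):
    p=np.array(c["R"])@np.array(X)+np.array(c["t"]); return c["fx"]*p[0]/p[2]+c["cx"],c["fy"]*p[1]/p[2]+c["cy"]
def tool():
    s=readout.read_state(); return np.array(s["eef_pos"]),Ro.from_euler("xyz",s["tool_rot"]).as_matrix(),s
def move(target,jaw=None):
    """world shift -> tool units; jaw = desired angle of jaw axis (rad)"""
    p,R,s=tool(); d=R.T@(np.array(target)-p)/100
    a=None
    ya=np.arctan2(R[1,1],R[0,1])
    if jaw is not None:
        # x tool points down: +spin lowers world yaw
        a=-((jaw-ya+np.pi/2)%np.pi-np.pi/2)/(np.pi/4)
    print("tcp",p.round(1),"jawdeg",round(np.degrees(ya),2),"shift",d.round(3),"spin",None if a is None else round(a,3),"q7",round(s["qpos"][6],2))
def crop(img,x,y,w,h,k,name):
    cv2.imwrite(name,cv2.resize(img[y:y+h,x:x+w],None,fx=k,fy=k,interpolation=cv2.INTER_CUBIC))
E
python3 - <<'E'
import cv2
from h import *
im=cv2.imread("pics/top0.png")
crop(im,200,125,160,80,5,"pics/t_a.png")
crop(im,200,195,160,90,5,"pics/t_b.png")
crop(im,350,125,140,150,4,"pics/t_c.png")
p,R,s=tool();print(R.round(3))
E
```

```text
[[-0.     0.312  0.95 ]
 [-0.001  0.95  -0.312]
 [-1.    -0.001  0.   ]]
```

View pics/t_a.png

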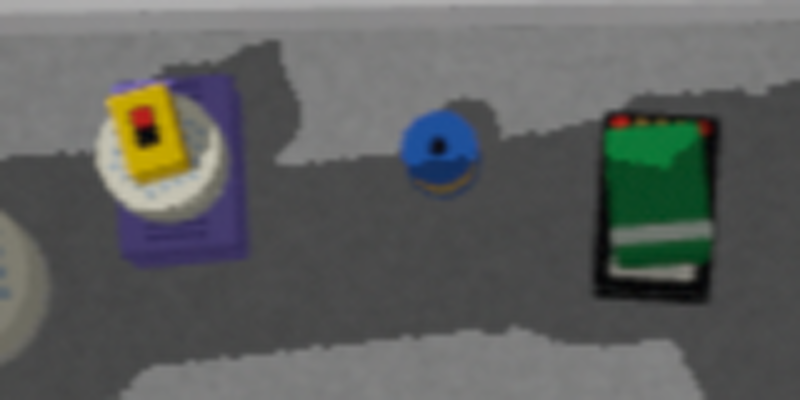

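View pics/t_b.png

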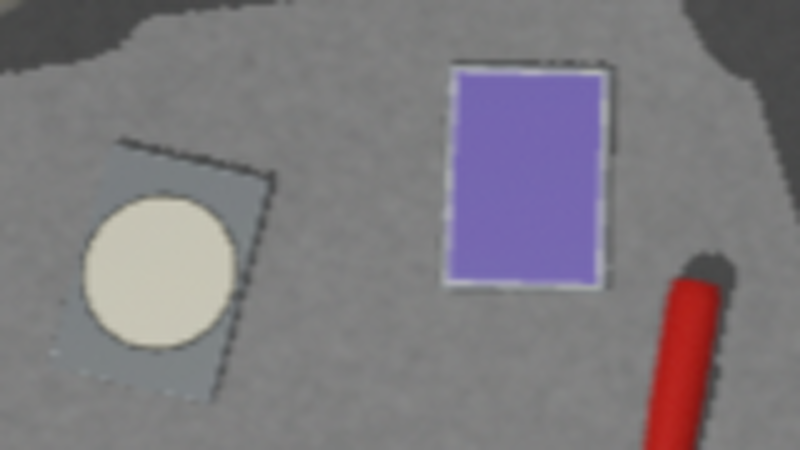

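View pics/t_c.png

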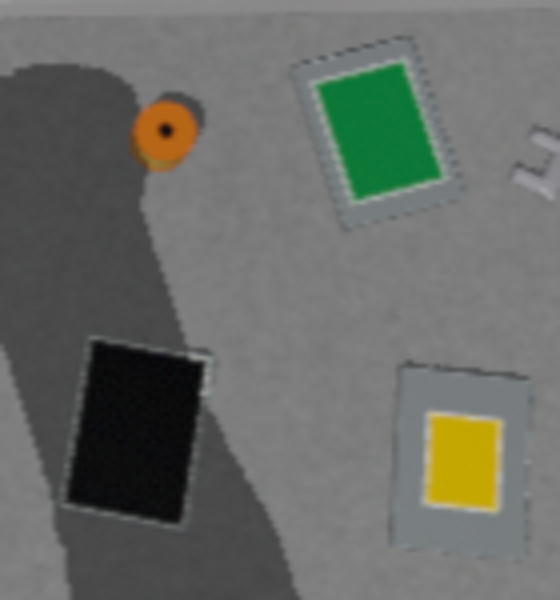

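Run:
```python
from h import *
hs={"lilac":((115,60,120),(140,180,255)),"green":((60,120,80),(80,255,255)),"yellow":((22,150,120),(32,255,255)),"cream":((20,15,170),(40,80,255)),"black":((0,0,0),(180,255,35))}
roi={"top":{"lilac":(285,200,45,60),"green":(420,130,50,55),"yellow":(450,220,35,40),"cream":(212,228,40,44),"black":(360,205,47,55)},
"scene":{"lilac":(325,180,50,50),"green":(155,238,50,55),"yellow":(165,172,50,40),"cream":(400,172,42,42),"black":(240,175,55,48)}}
for n in roi:
    im=cv2.imread(f"pics/{n}0.png");c=cal(n)
    for k,(x,y,w,h) in roi[n].items():
        sub=cv2.resize(im[y:y+h,x:x+w],None,fx=8,fy=8,interpolation=cv2.INTER_CUBIC)
        m=cv2.inRange(cv2.cvtColor(sub,cv2.COLOR_BGR2HSV),*map(np.array,hs[k]))
        cs,_=cv2.findContours(m,cv2.RETR_EXTERNAL,cv2.CHAIN_APPROX_NONE)
        if not cs: print(n,k,"none");continue
        ct=max(cs,key=cv2.contourArea)[:,0]
        pts=np.array([unp(c,x+(u+.5)/8-.5,y+(v+.5)/8-.5,6)[:2] for u,v in ct],np.float32)
        (cx,cy),(a,b),th=cv2.minAreaRect(pts)
        if a<b:a,b,th=b,a,th+90
        M=cv2.moments(pts);print(n,k,round(cx,1),round(cy,1),"cen",round(M["m10"]/M["m00"],1),round(M["m01"]/M["m00"],1),"size",round(a,1),round(b,1),"long deg",round((th+90)%180-90,1))
```

```text
top lilac 450.2 84.2 cen 450.4 84.2 size 101.4 71.7 long deg -2.2
top green 628.1 -268.1 cen 628.2 -268.1 size 77.6 56.8 long deg 14.2
top yellow 419.3 -302.7 cen 419.2 -302.6 size 52.8 39.9 long deg -7.9
top cream 407.6 260.2 cen 407.7 260.2 size 69.4 68.9 long deg 89.1
top black 441.1 -106.6 cen 440.9 -106.4 size 99.3 68.5 long deg -12.0
scene lilac 446.8 84.5 cen 447.2 84.5 size 103.3 72.5 long deg -2.3
scene green 624.4 -269.5 cen 624.6 -269.5 size 78.9 59.0 long deg 14.1
scene yellow 415.2 -303.9 cen 414.9 -303.9 size 53.3 40.3 long deg -7.4
scene cream 406.0 284.7 cen 399.0 287.4 size 68.9 25.7 long deg -2.7
scene black 437.2 -107.0 cen 437.0 -106.8 size 101.6 71.1 long deg -12.2
```

Run:
```python
from h import *
im=cv2.imread("pics/scene0.png")
crop(im,405,225,80,75,8,"pics/s_a.png")
crop(im,290,220,60,60,8,"pics/s_b.png")
im=cv2.imread("pics/top0.png")
crop(im,215,135,40,45,12,"pics/t_d.png")
crop(im,312,140,40,48,12,"pics/t_e.png")
```

```text
(no output)
```

View pics/s_a.png

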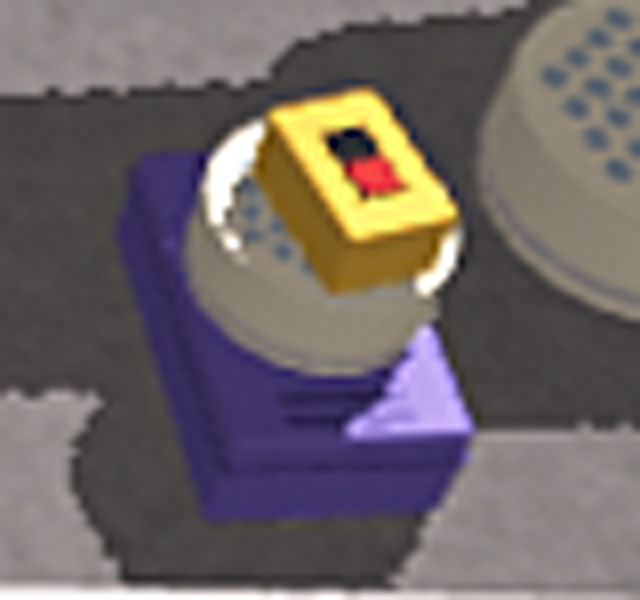

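View pics/s_b.png

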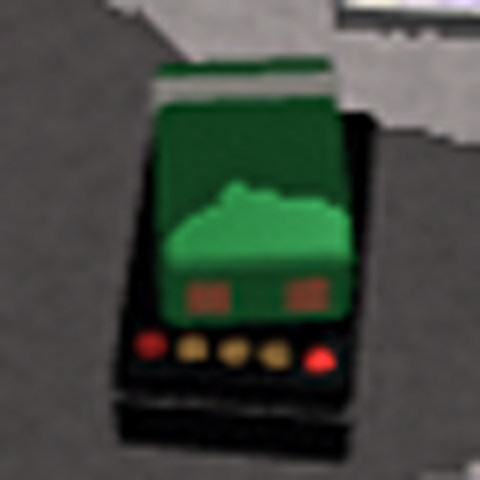

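View pics/t_d.png

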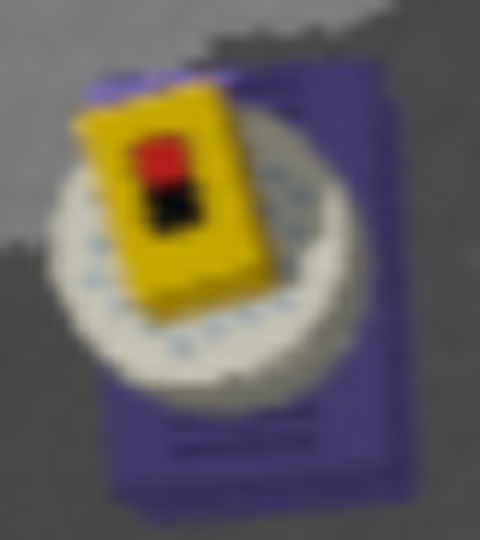

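View pics/t_e.png

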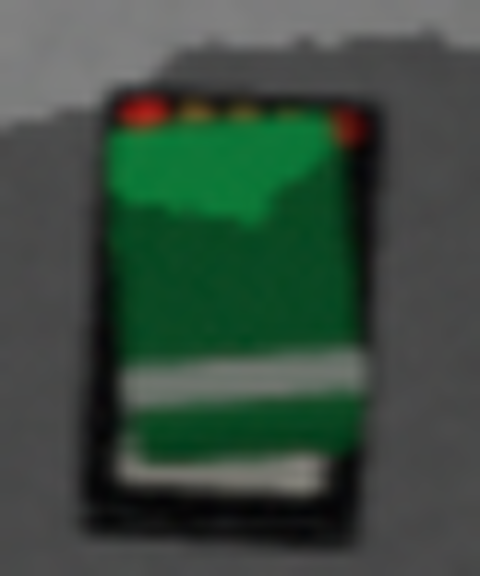

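```bash
cat >> h.py <<'E'
def rect(n,pts,o,k,z):
    c=cal(n); P=np.array([unp(c,o[0]+(u+.5)/k-.5,o[1]+(v+.5)/k-.5,z)[:2] for u,v in pts],np.float32)
    (cx,cy),(a,b),th=cv2.minAreaRect(P)
    if a<b:a,b,th=b,a,th+90
    print(n,"mean",P.mean(0).round(1),"rect",round(cx,1),round(cy,1),"size",round(a,1),round(b,1),"deg",round((th+90)%180-90,1)); return P
E
python3 - <<'E'
from h import *
rect("top",[(78,122),(210,82),(270,265),(143,303)],(215,135),12,82)
rect("scene",[(270,112),(375,90),(460,215),(350,240)],(405,225),8,82)
rect("top",[(106,128),(340,112),(362,440),(135,450)],(312,140),12,60)
rect("scene",[(155,62),(330,58),(352,255),(165,262)],(290,220),8,60)
move((600,150,250),0)
E
```

```text
top mean [628.4 254.1] rect 628.2 254.4 size 40.1 26.4 deg 18.7
scene mean [628.4 256.3] rect 628.5 256.2 size 38.7 27.8 deg 15.3
top mean [601.3  18.1] rect 601.4 18.6 size 67.3 46.5 deg 2.2
scene mean [601.6  18.1] rect 601.4 18.1 size 63.4 44.1 deg 4.4
tcp [202.3 617.2 208.2] jawdeg 71.85 shift [-0.413 -3.201  5.235] spin 1.597 q7 -0.02
```

```bash
python3 -m creep '[[[-0.05,-0.42,1.0],0,0],[[-0.05,-0.42,1.0],0,0],[[-0.05,-0.42,1.0],0,0],[[-0.05,-0.42,1.0],0,0]]'
```

```text
clock: 0.55
eef_pos: [287.1, 544.7, 214.0]
tool_rot: [-0.413, 1.569, -0.735]
force: [-0.7, 0.2, 0.0]
width: 85.2
```

```bash
for i in 1; do python3 -m creep '[[[-0.05,-0.42,1.0],0,0],[[-0.05,-0.42,1.0],0,0],[[-0.05,-0.42,1.0],0,0],[[-0.05,-0.42,1.0],0,0]]'; python3 -m creep '[[[-0.05,-0.42,1.0],0,0],[[-0.05,-0.42,1.0],0,0],[[-0.05,-0.42,1.0],0,0],[[-0.05,-0.42,1.0],0,0]]';python3 -m creep '[[[0,-0.42,1.0],0,0],[[0,-0.42,1.0],0,0],[[0,-0.42,1.0],0,0],[[0,-0.42,1.0],0,0]]'; done; python3 -c "
from h import *
move((628.4,255.2,200),np.radians(107))"
```

```text
clock: 0.95
eef_pos: [367.2, 475.1, 218.9]
tool_rot: [1.881, 1.571, 1.561]
force: [-0.4, 0.1, -0.3]
width: 85.8
clock: 1.35
eef_pos: [448.3, 405.1, 223.7]
tool_rot: [2.48, 1.57, 2.162]
force: [-1.4, 1.0, -0.5]
width: 85.1
clock: 1.75
eef_pos: [529.7, 334.7, 223.4]
tool_rot: [2.806, 1.57, 2.49]
force: [-1.3, -0.6, -0.1]
width: 85.0
tcp [529.7 334.7 223.4] jawdeg 71.84 shift [ 0.233 -0.448  1.186] spin -0.781 q7 0.67
```

```bash
python3 -m creep '[[[0,-0.4,0.9],-0.2,0],[[0,-0.4,1.0],-0.4,0],[[0,-0.4,1.0],-0.6,0],[[0,-0.4,1.0],-0.78,0],[[0,-0.4,1.0],-0.78,0],[[0,-0.4,1.0],-0.78,0]]'
python3 - <<'E'
from h import *
c=cal("wrist");im=cams.get_image("wrist");np.save("pics/w1.npy",np.array([c["R"][i] for i in range(3)]));cv2.imwrite("pics/w1.png",im)
move((628.4,255.2,200),np.radians(107))
R=np.array(c["R"]);print(-R.T@np.array(c["t"]),proj(c,(628.4,255.2,82)))
E
```

```text
clock: 2.35
eef_pos: [610.7, 268.0, 223.8]
tool_rot: [1.893, 1.568, 2.19]
force: [-0.6, 0.3, -0.0]
width: 85.2
tcp [611.1 267.4 223.9] jawdeg 107.01 shift [ 0.239 -0.167  0.13 ] spin 0.0 q7 1.35
[545.64502152 248.36141455 387.75794142] (np.float64(301.9759226493036), np.float64(191.9309695575326))
```

View pics/w1.png

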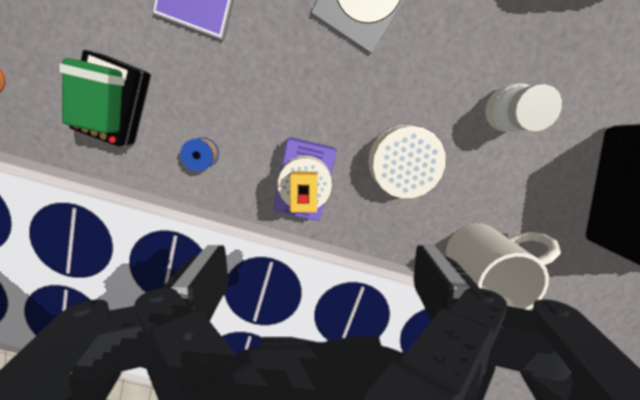

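Run:
```python
from h import *
im=cv2.imread("pics/w1.png");crop(im,265,130,80,95,7,"pics/w1a.png");crop(im,50,40,110,115,6,"pics/w1b.png")
```

```text
(no output)
```

View pics/w1a.png

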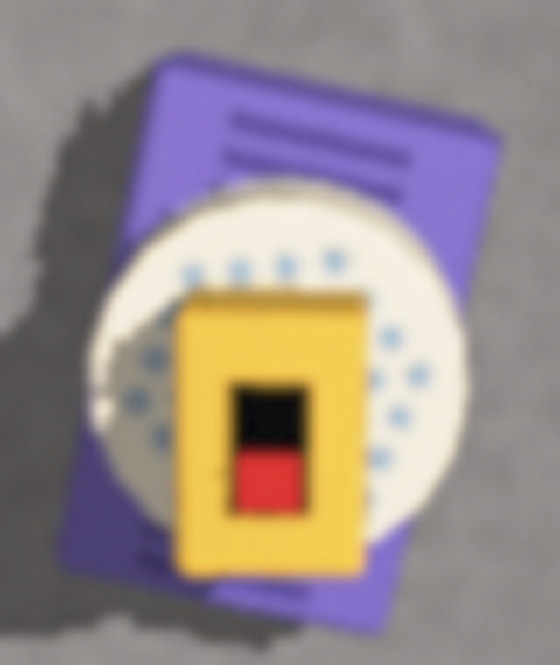

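View pics/w1b.png

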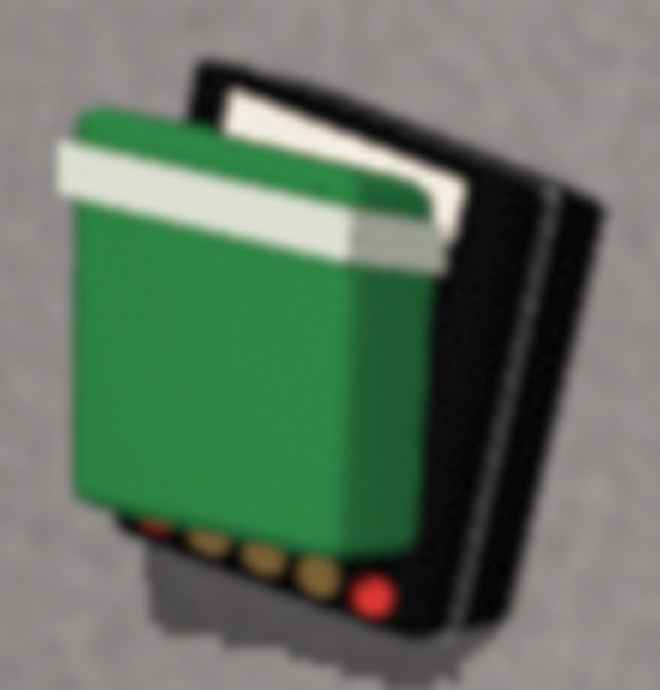

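Run:
```python
from h import *
rect("wrist",[(180,308),(366,308),(366,578),(177,578)],(265,130),7,82)
rect("wrist",[(165,60),(502,140),(385,635),(60,570)],(265,130),7,34)
# disc: left 90,right 468; rim front top ~ y192
c=cal("wrist")
for p in [(90,375),(468,375),(285,188)]: print(unp(c,265+(p[0]+.5)/7-.5,130+(p[1]+.5)/7-.5,60).round(1))
rect("wrist",[(76,112),(353,175),(345,555),(75,495)],(50,40),6,60)
```

```text
wrist mean [629.7 256.3] rect 629.8 255.9 size 40.4 27.7 deg 16.9
wrist mean [628.5 254.2] rect 628.7 254.5 size 87.7 56.3 deg 3.7
[633.1 227.   60. ]
[616.2 282.4  60. ]
[596.8 247.5  60. ]
wrist mean [603.1  21. ] rect 603.1 21.3 size 61.8 45.0 deg 4.4
```

```bash
python3 -c "
from h import *
move((629.6,256,64),np.radians(107))"
```

```text
tcp [611.1 267.4 223.9] jawdeg 107.01 shift [ 1.599 -0.166  0.145] spin 0.0 q7 1.35
```

```bash
python3 -m creep '[[[0.3,-0.166,0.145],0,0.3],[[0.7,-0.166,0.145],0,0.4],[[1.0,-0.166,0.145],0,0.4],[[1.0,-0.166,0.145],0,0.4],[[1.0,-0.166,0.145],0,0.4]]'
python3 - <<'E'
from h import *
cv2.imwrite("pics/w2.png",cams.get_image("wrist"))
move((629.6,256,64),np.radians(107))
print(readout.read_state()["width"])
E
```

```text
clock: 2.9
eef_pos: [631.1, 254.1, 124.4]
tool_rot: [1.815, 1.57, 2.111]
force: [-0.6, -0.5, 1.0]
width: 51.2
tcp [632.1 254.2 125.7] jawdeg 106.97 shift [ 0.616  0.024 -0.021] spin -0.001 q7 1.37
51.551213369314745
```

View pics/w2.png

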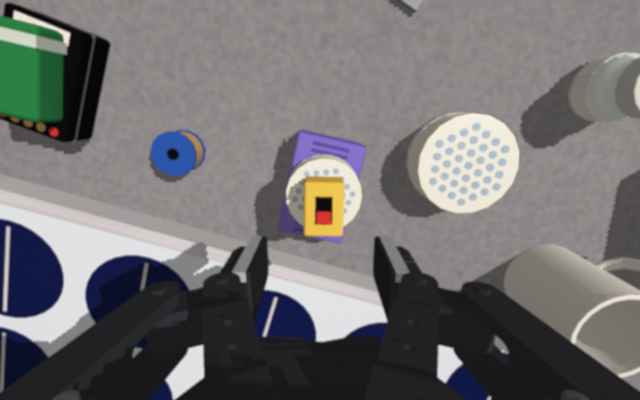

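```bash
python3 -m creep '[[[0.2,0.02,-0.02],0,0.4],[[0.4,0.02,-0.02],0,0.4],[[0.55,0.02,-0.02],0,0.4],[[0.61,0.02,-0.02],0,0.4],[[0.61,0.02,-0.02],0,0.4],[[0.61,0.02,-0.02],0,0.4]]'
python3 - <<'E'
from h import *
cv2.imwrite("pics/w3.png",cams.get_image("wrist"));crop(cams.get_image("scene"),385,185,120,110,6,"pics/s3.png")
move((629.6,256,64),np.radians(107))
E
```

```text
clock: 3.55
eef_pos: [629.8, 254.3, 64.0]
tool_rot: [0.136, 1.569, 0.431]
force: [0.1, -0.0, 0.2]
width: 51.1
tcp [629.9 254.3  64.1] jawdeg 106.94 shift [0.001 0.017 0.003] spin -0.001 q7 1.35
```

View pics/w3.png

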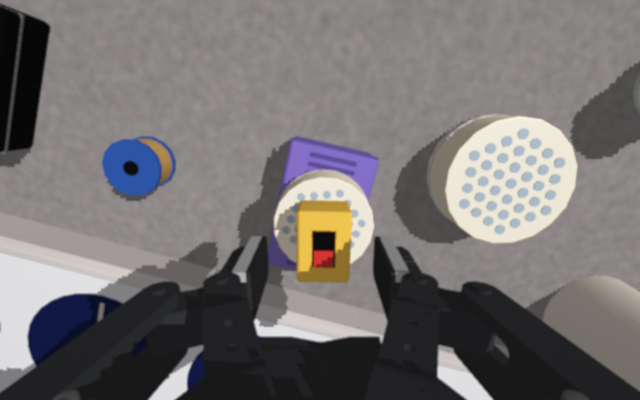

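View pics/s3.png

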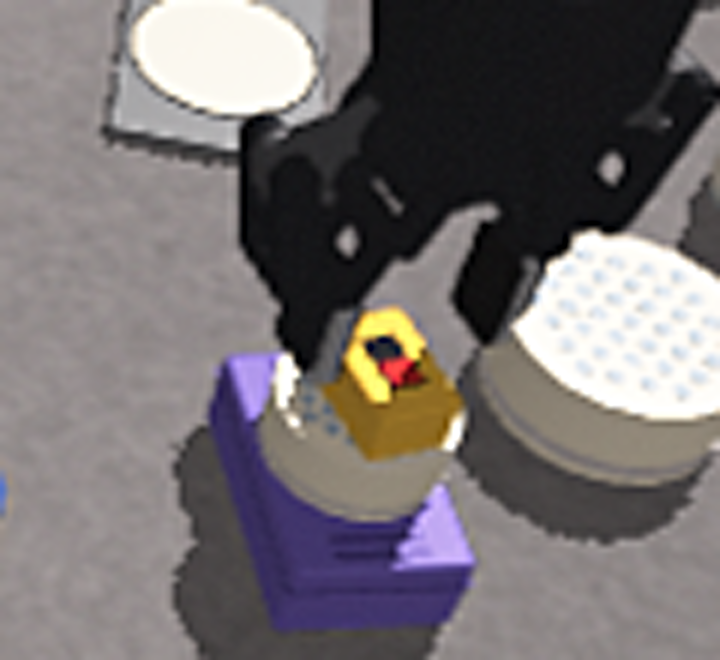

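```bash
python3 -m creep '[[[0,0.017,0],0,0.5],[[0,0.017,0],0,0.6],[[0,0.017,0],0,0.7],[[0,0.017,0],0,0.8],[[0,0.017,0],0,0.9],[[0,0.017,0],0,0.9],[[0,0.017,0],0,0.9]]';  python3 -m creep '[[[-0.02,0,0],0,0.9],[[-0.06,0,0],0,0.9],[[-0.15,0,0],0,0.9],[[-0.4,0,0],0,0.9],[[-0.8,0,0],0,0.9],[[-0.9,0,0],0,0.9],[[-0.9,0,0],0,0.9]]'
python3 - <<'E'
from h import *
cv2.imwrite("pics/w4.png",cams.get_image("wrist"));crop(cams.get_image("scene"),385,185,120,110,6,"pics/s4.png")
move((417.2,-303,200),np.radians(82.3))
E
```

```text
clock: 4.35
eef_pos: [628.5, 255.5, 62.8]
tool_rot: [2.98, 1.571, -3.007]
force: [-0.6, 1.3, -0.6]
width: 8.5
clock: 5.05
eef_pos: [630.2, 256.3, 156.1]
tool_rot: [0.129, 1.565, 0.425]
force: [0.2, -0.0, -0.2]
width: 8.6
tcp [628.  255.3 152.6] jawdeg 106.95 shift [-0.471 -4.726 -3.644] spin 0.548 q7 1.36
```

View pics/w4.png

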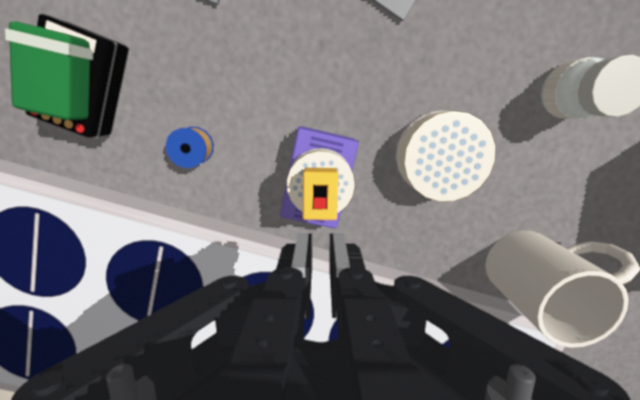

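View pics/s4.png

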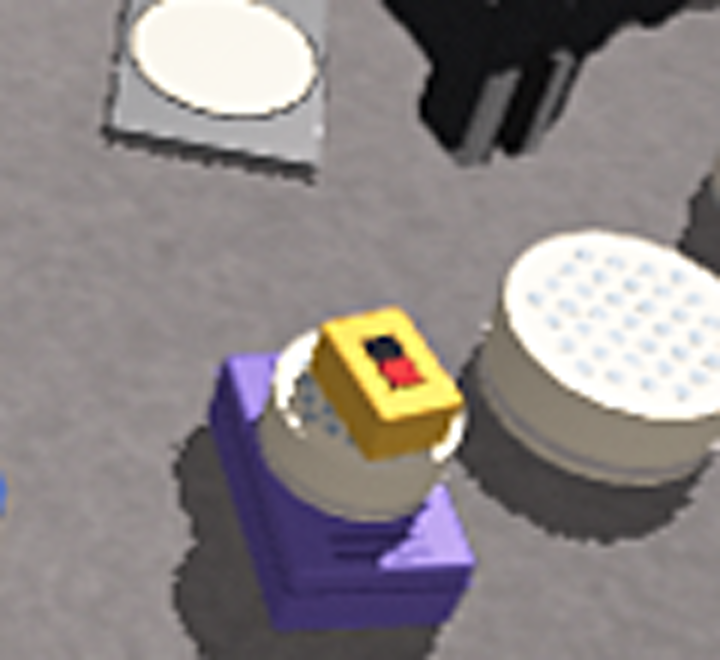

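Run:
```python
from h import *
p,R,s=tool()
for d in [0,10,20]:
  q=p-R[:,0]*d
  print(d,q,proj(cal("scene"),q),proj(cal("wrist"),q),proj(cal("top"),q))
c=cal("scene");print(unp(c,466,211,152))
```

```text
0 [627.97843176 255.29932042 152.56467406] (np.float64(459.7246261664231), np.float64(218.3905422760114)) (np.float64(319.04076534389833), np.float64(233.97725845356445)) (np.float64(220.59051612855495), np.float64(140.0460076154044))
10 [627.98612562 255.30312279 162.56467038] (np.float64(461.3313848849314), np.float64(214.32491976826793)) (np.float64(318.9664894832385), np.float64(241.25682339552588)) (np.float64(219.33856912219687), np.float64(138.37538428187133))
20 [627.99381947 255.30692517 172.5646667 ] (np.float64(462.97441294073326), np.float64(210.1675240326323)) (np.float64(318.88309649010074), np.float64(249.42993244950486)) (np.float64(218.05593825119564), np.float64(136.66381578055126))
[609.27072216 271.27335971 152.        ]
```

Run:
```python
from h import *
p,R,s=tool();print(p)
im=cams.get_image("scene");im2=cams.get_image("top");im3=cams.get_image("wrist")
for i,n in ((im,"scene"),(im2,"top"),(im3,"wrist")):
  u,v=proj(cal(n),p);print(n,u,v)
  x,y=int(u)-40,int(v)-40;cr=cv2.resize(i[y:y+80,x:x+80],None,fx=6,fy=6,interpolation=cv2.INTER_CUBIC)
  cv2.circle(cr,(int((u-x+.5)*6),int((v-y+.5)*6)),4,(255,0,255),-1)
  for w in (4.3,-4.3):
    for zz in (11,-11):
      a,b=proj(cal(n),p+R[:,1]*w+R[:,2]*zz);cv2.circle(cr,(int((a-x+.5)*6),int((b-y+.5)*6)),3,(0,255,0),-1)
  cv2.imwrite(f"pics/tip_{n}.png",cr)
a=[cv2.imread(f"pics/tip_{n}.png")[:, 40:440] for n in ("scene","wrist")]
cv2.imwrite("pics/tip.png",np.hstack(a))
```

```text
[627.97843176 255.29932042 152.56467406]
scene 459.7246261664231 218.3905422760114
top 220.59051612855495 140.0460076154044
wrist 319.1172721239042 235.84033549394226
```

View pics/tip.png

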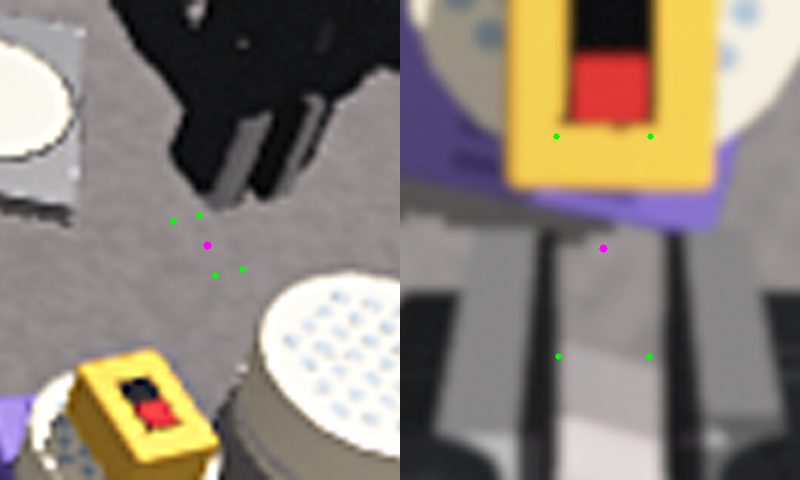

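Run:
```python
from h import *
c=cal("scene")
for z in (64,74,84,94): print(z,unp(c,451,244.6,z).round(1))
p,R,s=tool()
for h in (0,10,20,25,30):
  q=p-R[:,0]*h
  print(h,[np.round(proj(cal(n),q-R[:,1]*0+R[:,2]*zz),1).tolist() for n in("scene","wrist") for zz in (11,-11)])
```

```text
64 [612.6 266.7  64. ]
74 [620.9 262.1  74. ]
84 [629.2 257.5  84. ]
94 [637.5 253.   94. ]
0 [[462.8, 223.3], [455.9, 214.2], [319.0, 251.9], [319.0, 215.5]]
10 [[464.5, 219.2], [457.4, 210.2], [319.0, 260.1], [318.9, 221.8]]
20 [[466.2, 215.1], [459.0, 206.1], [318.9, 269.3], [318.9, 228.9]]
25 [[467.1, 213.0], [459.8, 203.9], [318.8, 274.3], [318.8, 232.8]]
30 [[468.0, 210.8], [460.6, 201.8], [318.8, 279.6], [318.8, 237.0]]
```

Run:
```python
from h import *
i=cams.get_image("top");p,R,s=tool();u,v=proj(cal("top"),p);print(u,v)
i2=cams.get_image("scene")
crop(i,170,90,100,90,7,"pics/tt.png");crop(i2,430,180,70,70,10,"pics/ts.png")
```

```text
220.79475992482605 140.39503459521666
```

View pics/tt.png

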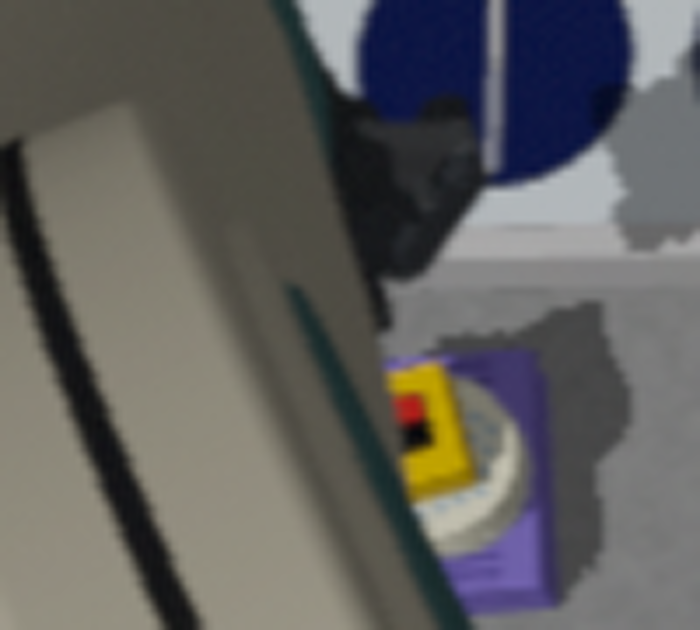

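View pics/ts.png

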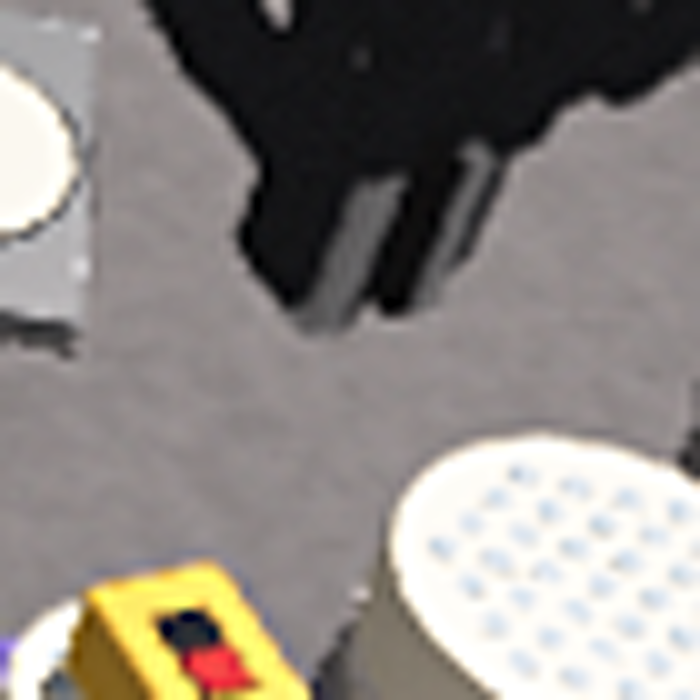

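```bash
python3 -m creep '[[[0,0,0],0,0.4],[[0.3,0,0],0,0.4],[[0.7,0,0],0,0.4],[[0.85,0,0],0,0.4],[[0.85,0,0],0,0.4],[[0.85,0,0],0,0.4]]'; python3 -c "
from h import *
move((629.6,256,42),np.radians(107))"
```

```text
clock: 6.0
eef_pos: [629.2, 255.9, 68.7]
tool_rot: [0.204, 1.57, 0.5]
force: [0.4, 0.4, 0.2]
width: 51.1
tcp [629.2 255.9  68.7] jawdeg 106.94 shift [ 0.267 -0.001  0.004] spin -0.001 q7 1.35
```

```bash
python3 -m creep '[[[0.1,0,0],0,0.4],[[0.18,0,0],0,0.4],[[0.24,0,0],0,0.4],[[0.27,0,0],0,0.4],[[0.27,0,0],0,0.4],[[0.27,0,0],0,0.4]]'
python3 - <<'E'
from h import *
a=cams.get_image("wrist");b=cams.get_image("scene")
p,R,s=tool();print(p,s["force"])
cv2.imwrite("pics/c5.png",np.hstack([cv2.resize(a[150:320,200:440],None,fx=2.5,fy=2.5)[:, 100:500],cv2.resize(b[195:290,405:490],None,fx=4.47,fy=4.47)[:425]]))
E
```

```text
clock: 6.6
eef_pos: [628.6, 255.7, 41.0]
tool_rot: [0.317, 1.571, 0.613]
force: [-0.2, -0.2, 0.2]
width: 51.5
[628.80045564 255.68855162  41.2280957 ] [-0.53173501 -0.24996917  0.1483791 ]
```

View pics/c5.png

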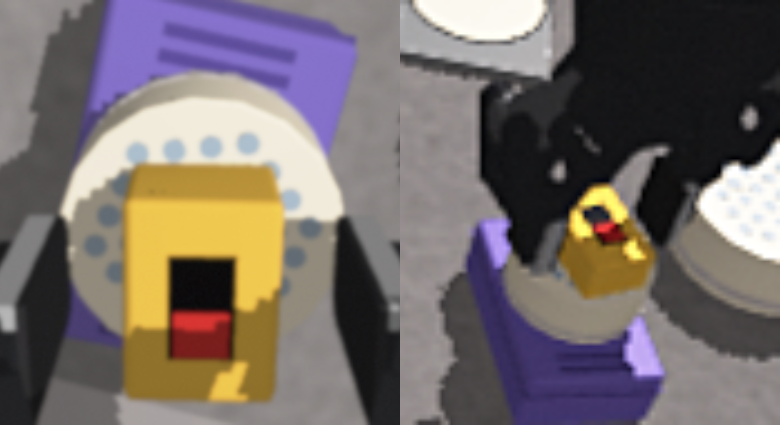

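```bash
python3 -m creep '[[[0,0,0],0,0.5],[[0,0,0],0,0.6],[[0,0,0],0,0.7],[[0,0,0],0,0.8],[[0,0,0],0,0.9],[[0,0,0],0,0.9]]'
python3 - <<'E'
from h import *
a=cams.get_image("wrist");b=cams.get_image("scene")
p,R,s=tool();print(p,s["force"],s["width"])
cv2.imwrite("pics/c6.png",np.hstack([cv2.resize(a[150:320,200:440],None,fx=2.5,fy=2.5)[:, 100:500],cv2.resize(b[195:290,405:490],None,fx=4.47,fy=4.47)[:425]]))
E
```

```text
clock: 7.3
eef_pos: [628.9, 255.7, 41.4]
tool_rot: [0.152, 1.57, 0.448]
force: [1.1, 0.1, 4.6]
width: 26.4
[628.88193163 255.68199607  41.34543946] [-0.52560021 -0.27952873  4.21251905] 26.42444473667796
```

View pics/c6.png

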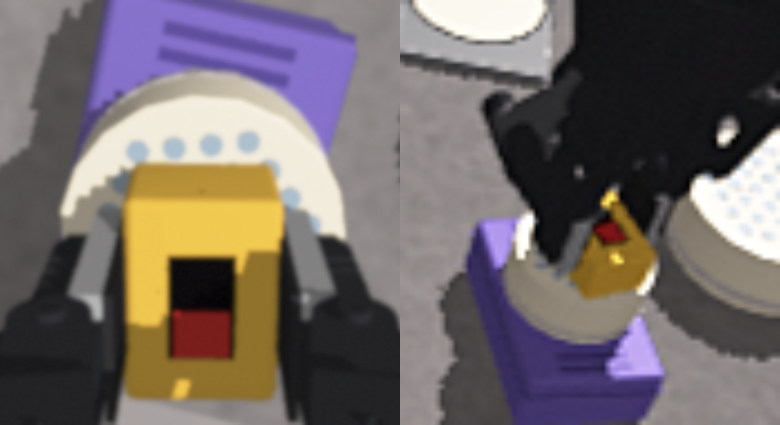

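```bash
python3 -m creep '[[[-0.02,0,0],0,0.9],[[-0.05,0,0],0,0.9],[[-0.1,0,0],0,0.9],[[-0.2,0,0],0,0.9],[[-0.4,0,0],0,0.9],[[-0.7,0,0],0,0.9],[[-1.0,0,0],0,0.9],[[-1.0,0,0],0,0.9],[[-1.0,0,0],0,0.9]]'
python3 - <<'E'
from h import *
a=cams.get_image("wrist");b=cams.get_image("scene")
p,R,s=tool();print(p,s["force"],s["width"])
cv2.imwrite("pics/c7.png",np.hstack([a,cv2.resize(b[150:290,405:490],None,fx=2.857,fy=2.857)])[:, :800])
move((417.2,-303,141),np.radians(82.3))
E
```

```text
clock: 8.3
eef_pos: [628.9, 255.7, 142.2]
tool_rot: [0.115, 1.569, 0.41]
force: [-0.5, -0.6, -1.1]
width: 26.4
[627.66871487 255.16557863 140.07118846] [-0.60721449 -0.88826822 -0.09018422] 26.90358651402591
tcp [627.7 255.2 140.1] jawdeg 106.95 shift [-1.000e-03 -4.726e+00 -3.641e+00] spin 0.548 q7 1.36
```

View pics/c7.png

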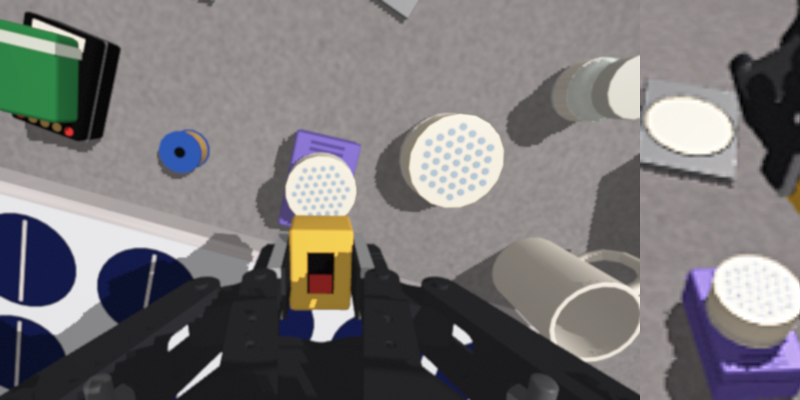

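Run:
```python
from h import *
im=cv2.imread("pics/c7.png");crop(im,270,120,100,110,6,"pics/w7a.png")
crop(im,0,0,130,150,5,"pics/w7b.png")
b=cams.get_image("scene");crop(b,405,220,90,80,8,"pics/s7.png")
p,R,s=tool();print(p)
```

```text
[627.51030368 255.11125727 139.65463955]
```

View pics/w7a.png

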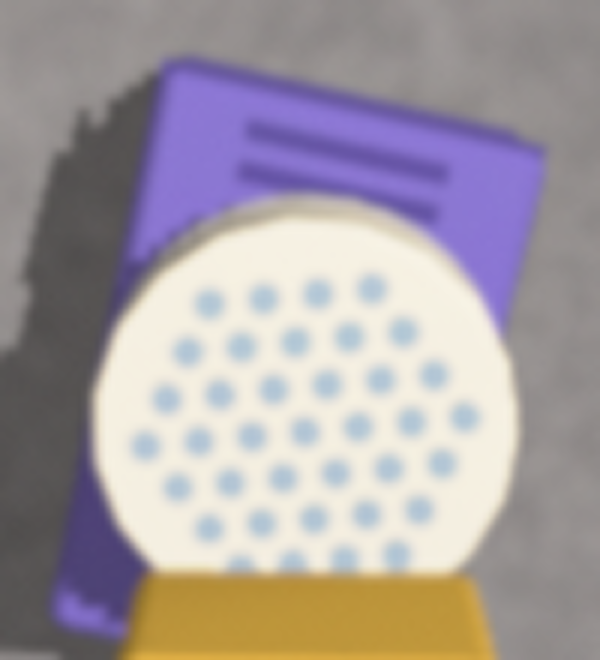

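View pics/s7.png

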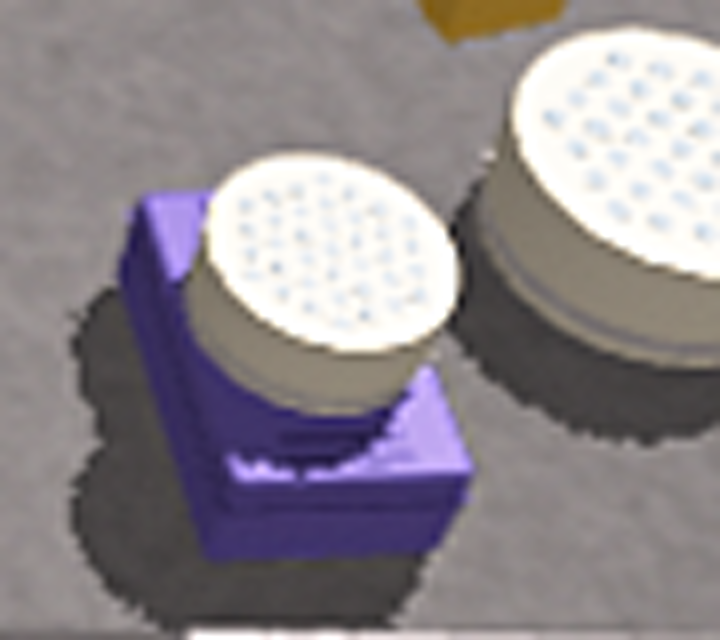

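Run:
```python
from h import *
c=cal("wrist")
print(unp(c,270+305.5/6-.5,120+432.5/6-.5,60).round(1))
c=cal("scene")
m=[]
for p in [(207,235),(460,265),(310,153),(360,352)]: m.append(unp(c,405+(p[0]+.5)/8-.5,220+(p[1]+.5)/8-.5,60)[:2])
print(np.round(m,1),np.mean(m,0))
```

```text
[623.7 254.8  60. ]
[[620.9 226.7]
 [628.4 284.6]
 [594.8 257.1]
 [654.2 254.9]] [624.58554051 255.8181661 ]
```

```bash
python3 -m creep '[[[0,-0.15,-0.12],0,0.9],[[0,-0.4,-0.31],0,0.9],[[0,-0.7,-0.54],0,0.9],[[0,-0.945,-0.728],0,0.9]]' | head -2
python3 -m creep '[[[0,-0.3,-0.23],0,0.9],[[0,-0.6,-0.46],0,0.9],[[0,-0.945,-0.728],0,0.9]]'| head -2
python3 -m creep '[[[0,-0.3,-0.23],0,0.9],[[0,-0.6,-0.46],0,0.9],[[0,-0.945,-0.728],0,0.9]]'| head -2
python3 -m creep '[[[0,-0.3,-0.23],0,0.9],[[0,-0.6,-0.46],0,0.9],[[0,-0.945,-0.728],0,0.9]]'| head -2
python3 -m creep '[[[0,-0.3,-0.23],0.1,0.9],[[0,-0.6,-0.46],0.2,0.9],[[0,-0.8,-0.62],0.35,0.9],[[0,-0.9,-0.7],0.45,0.9],[[0,-0.945,-0.728],0.548,0.9],[[0,-0.945,-0.728],0.548,0.9],[[0,-0.945,-0.728],0.548,0.9]]'
python3 - <<'E'
from h import *
a=cams.get_image("wrist");cv2.imwrite("pics/w8.png",a)
move((417.2,-303,41.3-54),np.radians(82.3))
E
```

```text
clock: 8.85
eef_pos: [584.7, 141.6, 139.5]
clock: 9.15
eef_pos: [543.2, 31.8, 139.9]
clock: 9.45
eef_pos: [501.3, -79.8, 140.1]
clock: 9.75
eef_pos: [459.2, -191.4, 140.1]
clock: 10.45
eef_pos: [417.8, -301.8, 140.3]
tool_rot: [2.55, 1.569, 2.418]
force: [0.3, 0.6, -0.3]
width: 27.1
tcp [ 418.  -301.6  140.4] jawdeg 82.43 shift [ 1.531 -0.016 -0.005] spin 0.003 q7 1.97
```

View pics/w8.png

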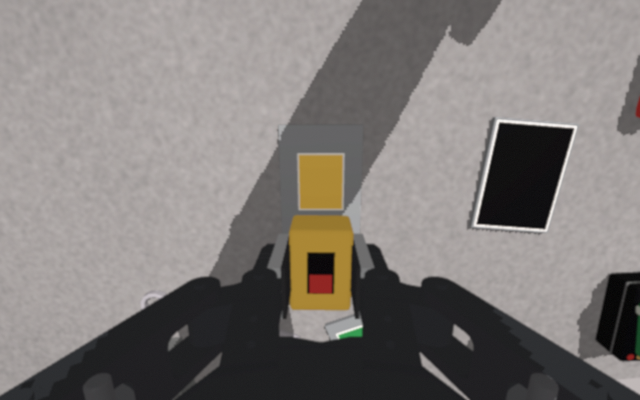

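Run:
```python
from h import *
im=cv2.imread("pics/w8.png");crop(im,270,115,110,105,7,"pics/w8a.png")
rect("wrist",[(298,153),(343.5,153),(344,210),(299,210)],(0,0),1,6)
rect("wrist",[(497,121.5),(575,127.5),(547,231),(474,226)],(0,0),1,6)
```

```text
wrist mean [ 419.3 -300.2] rect 419.4 -299.8 size 57.0 45.0 deg -7.6
wrist mean [ 441.9 -105.2] rect 441.9 -104.9 size 103.6 75.4 deg -11.7
```

View pics/w8a.png

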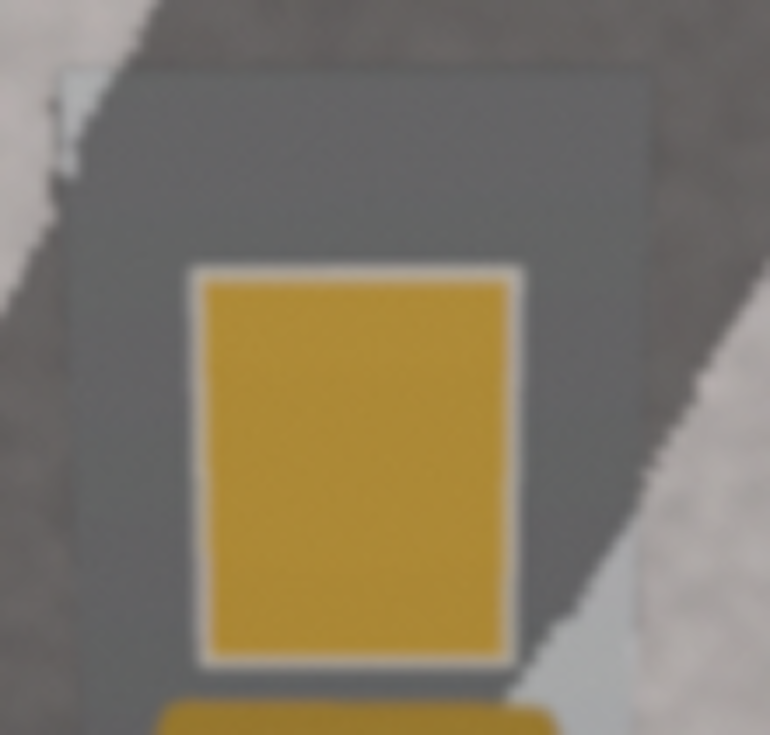

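```bash
python3 -m creep '[[[0.2,0,0],0,0.9],[[0.5,0,0],0,0.9],[[0.8,0,0],0,0.9],[[1.0,0,0],0,0.9],[[1.0,0,0],0,0.9]]'
python3 -m creep '[[[0.2,0,0],0,0.9],[[0.35,0,0],0,0.9],[[0.44,0,0],0,0.9],[[0.47,0,0],0,0.9],[[0.49,0,0],0,0.9],[[0.5,0,0],0,0.9],[[0.5,0,0],0,0.9]]'
python3 -c "
from h import *
move((418,-301.7,41.3-54),np.radians(82.3))"
```

```text
clock: 11.0
eef_pos: [416.6, -300.4, 38.5]
tool_rot: [2.589, 1.565, 2.457]
force: [0.2, 0.4, -1.0]
width: 27.0
clock: 11.7
eef_pos: [418.4, -302.7, -8.6]
tool_rot: [-0.412, 1.57, -0.546]
force: [0.1, 0.8, 0.1]
width: 26.5
tcp [ 418.4 -302.7   -8.6] jawdeg 82.29 shift [ 0.041  0.009 -0.005] spin -0.0 q7 1.95
```

```bash
python3 -m creep '[[[0.015,0,0],0,0.9],[[0.03,0,0],0,0.9],[[0.03,0,0],0,0.9]]'
python3 -m creep '[[[0.007,0,0],0,0.9],[[0.014,0,0],0,0.9],[[0.014,0,0],0,0.9]]'
python3 - <<'E'
from h import *
b=cams.get_image("scene");crop(b,150,140,90,90,6,"pics/s9.png")
E
```

```text
clock: 12.0
eef_pos: [418.0, -302.5, -12.2]
tool_rot: [2.653, 1.571, 2.518]
force: [-0.2, -0.7, -1.5]
width: 26.6
clock: 12.3
eef_pos: [418.1, -302.5, -12.7]
tool_rot: [-0.717, 1.571, -0.852]
force: [-0.4, 1.7, 7.8]
width: 26.3
```

View pics/s9.png

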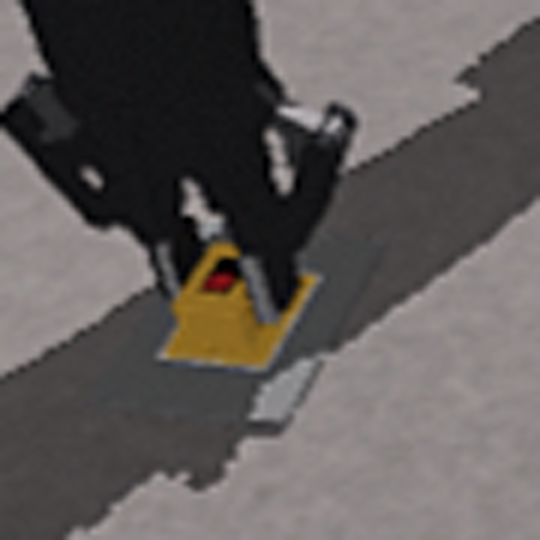

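```bash
python3 -m creep '[[[0,0,0],0,0.6],[[0,0,0],0,0.5],[[0,0,0],0,0.4],[[0,0,0],0,0.4],[[-0.1,0,0],0,0.4],[[-0.4,0,0],0,0.3],[[-0.9,0,0],0,0.2],[[-1.0,0,0],0,0],[[-1.0,0,0],0,0]]'
python3 -m creep '[[[-0.4,0,0],0,0],[[-0.6,0,0],0,0],[[-0.6,0,0],0,0],[[-0.6,0,0],0,0]]'
python3 - <<'E'
from h import *
b=cams.get_image("scene");a=cams.get_image("wrist")
cv2.imwrite("pics/c10.png",np.hstack([a,cv2.resize(b[150:230,150:230],None,fx=5,fy=5)])[:,:1040])
cv2.imwrite("pics/c10.png",np.hstack([a[:, 200:500],cv2.resize(b[150:230,150:230],None,fx=5,fy=5)]))
crop(a,270,100,110,130,5,"pics/w10.png")
move((603,20,150),np.radians(94))
E
```

```text
clock: 13.25
eef_pos: [419.5, -303.5, 88.9]
tool_rot: [-0.451, 1.566, -0.586]
force: [-0.8, 0.6, -1.3]
width: 85.2
clock: 13.65
eef_pos: [417.3, -302.1, 145.4]
tool_rot: [2.722, 1.569, 2.588]
force: [-0.1, -0.3, -0.4]
width: 85.2
tcp [ 416.9 -301.8  144.8] jawdeg 82.29 shift [-0.051  3.438  1.413] spin -0.26 q7 1.97
```

View pics/c10.png

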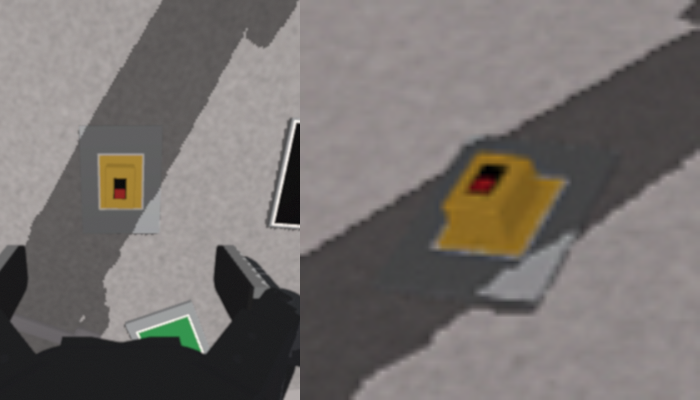

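View pics/w10.png

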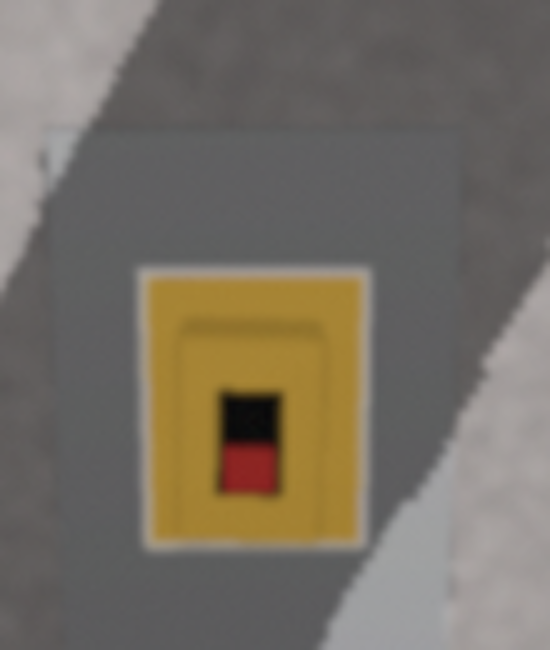

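Run:
```python
from h import *
rect("wrist",[(182,338),(324,338),(324,545),(180,545)],(270,100),5,28)
rect("wrist",[(137,269),(371,269),(367,549),(145,549)],(270,100),5,6)
c=cal("wrist")
for z in (6,28): print(z,[unp(c,270+250.5/5-.5,100+y/5-.5,z).round(1).tolist() for y in (269,549)])
```

```text
wrist mean [ 419.5 -301.5] rect 419.4 -301.5 size 39.4 27.1 deg -7.7
wrist mean [ 418.7 -300.8] rect 418.7 -300.9 size 57.1 45.2 deg -7.4
6 [[390.4, -298.0, 6.0], [446.6, -305.6, 6.0]]
28 [[387.4, -297.6, 28.0], [439.6, -304.7, 28.0]]
```

```bash
python3 -m creep '[[[0,0.4,0.16],0,0.2],[[0,0.86,0.353],0,0.2],[[0,0.86,0.353],0,0.2]]'|head -2
python3 -m creep '[[[0,0.4,0.16],0,0.2],[[0,0.86,0.353],0,0.2]]'|head -2
python3 -m creep '[[[0,0.4,0.16],0,0.2],[[0,0.86,0.353],0,0.2]]'|head -2
python3 -m creep '[[[0,0.4,0.16],-0.13,0.2],[[0,0.86,0.353],-0.26,0.2],[[0,0.86,0.353],-0.26,0.2],[[0,0.86,0.353],-0.26,0.2],[[0,0.86,0.353],-0.26,0.2]]'
python3 - <<'E'
from h import *
p,R,s=tool();a=cams.get_image("wrist");cv2.imwrite("pics/w11.png",a);crop(a,255,100,130,130,5,"pics/w11a.png")
move((603,20,60),np.radians(94))
E
```

```text
clock: 14.05
eef_pos: [468.1, -213.8, 145.0]
clock: 14.25
eef_pos: [509.8, -142.4, 145.0]
clock: 14.45
eef_pos: [556.9, -60.3, 144.9]
clock: 14.95
eef_pos: [602.8, 17.8, 145.1]
tool_rot: [-2.795, 1.568, -2.727]
force: [0.3, 0.3, 0.2]
width: 68.3
tcp [603.   17.4 145.5] jawdeg 93.85 shift [0.855 0.027 0.004] spin -0.003 q7 1.51
```

View pics/w11.png

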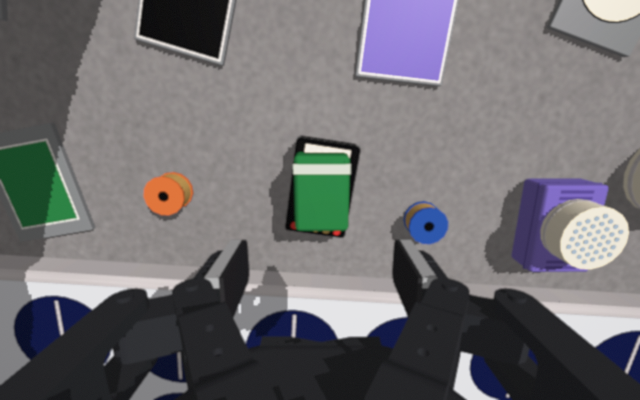

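View pics/w11a.png

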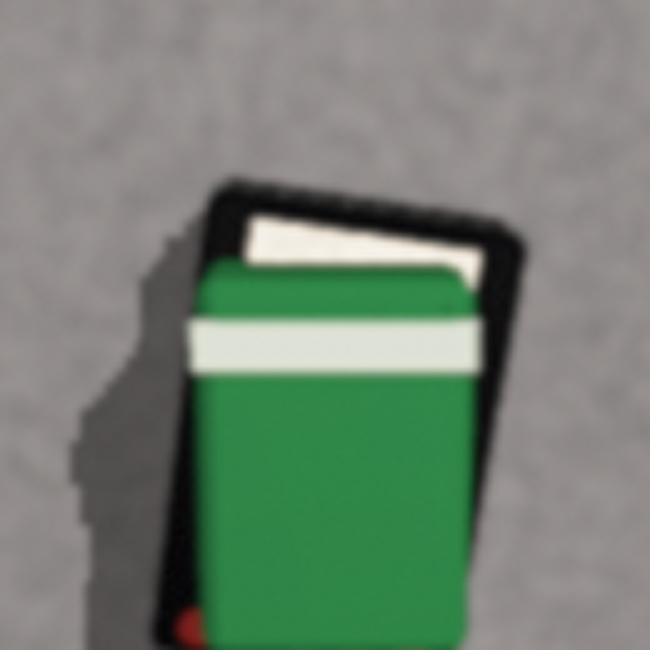

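Run:
```python
from h import *
c=cal("wrist")
f=lambda u,v,z:unp(c,u,v,z).round(1).tolist()
im=cv2.imread("pics/w11.png");crop(im,255,120,130,130,5,"pics/w11b.png");crop(im,0,120,110,130,5,"pics/w11c.png")
print("blue",f(408,224,20),f(447,227,20), "orange",f(163,196,20))
```

```text
blue [638.1, 106.6, 20.0] [638.6, 145.4, 20.0] orange [625.6, -131.7, 20.0]
```

View pics/w11b.png

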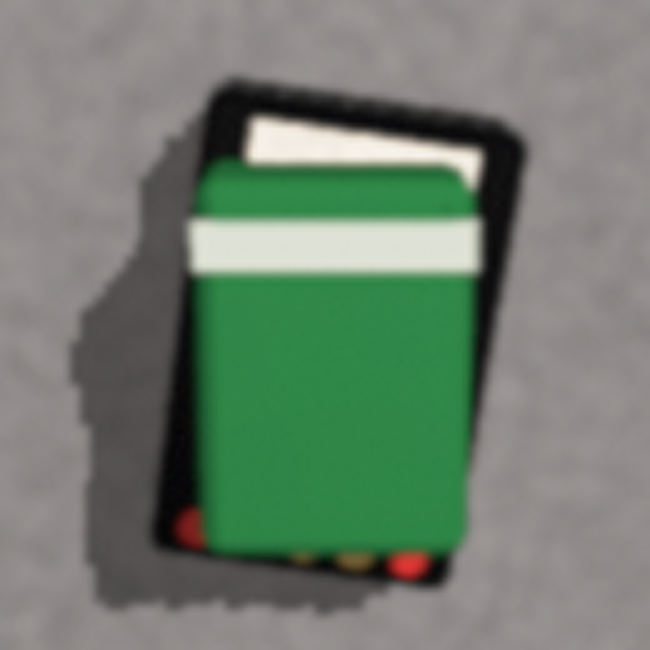

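View pics/w11c.png

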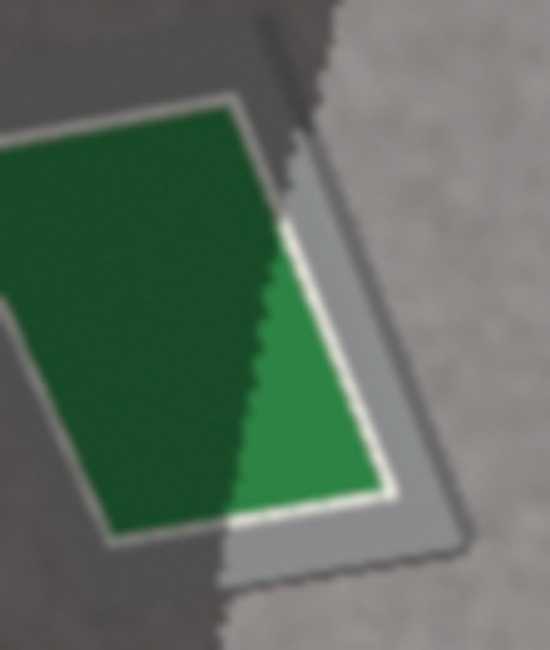

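Run:
```python
from h import *
rect("wrist",[(198,180),(477,180),(466,552),(207,552)],(255,120),5,60)
rect("wrist",[(212,88),(527,137),(445,585),(155,545)],(255,120),5,34)
rect("wrist",[(202,245),(477,245)],(255,120),5,60)
c=cal("wrist")
print([unp(c,(u+.5)/5-.5,120+(v+.5)/5-.5,6).round(1) for u,v in [(235,95),(395,495),(110,545)]])
```

```text
wrist mean [602.6  19.4] rect 602.6 19.4 size 63.5 44.5 deg 3.9
wrist mean [605.1  19.1] rect 605.0 19.1 size 85.6 55.5 deg -4.5
wrist mean [581.4  18.3] rect 581.4 18.3 size 44.3 0.0 deg -86.1
[array([ 580.2, -246.1,    6. ]), array([ 660.1, -226.7,    6. ]), array([ 675.2, -287.2,    6. ])]
```

```bash
python3 -m creep '[[[0.3,0.02,0],0,0.2],[[0.7,0.02,0],0,0.2],[[0.95,0.02,0],0,0.2],[[1.0,0.02,0],0,0.2],[[1.0,0.02,0],0,0.2],[[1.0,0.02,0],0,0.2]]'
python3 - <<'E'
from h import *
p,R,s=tool();a=cams.get_image("wrist");b=cams.get_image("scene")
cv2.imwrite("pics/c12.png",np.hstack([a[100:400,150:490],cv2.resize(b[195:285,280:370],None,fx=3.334,fy=3.334)[:300]]))
move((602.4,19.1,17),np.radians(93.9))
E
```

```text
clock: 15.6
eef_pos: [605.0, 20.7, 47.8]
tool_rot: [-0.104, 1.569, -0.036]
force: [0.1, 0.1, 0.5]
width: 68.3
tcp [605.3  21.2  48.2] jawdeg 93.96 shift [ 0.312 -0.019 -0.031] spin 0.001 q7 1.49
```

View pics/c12.png

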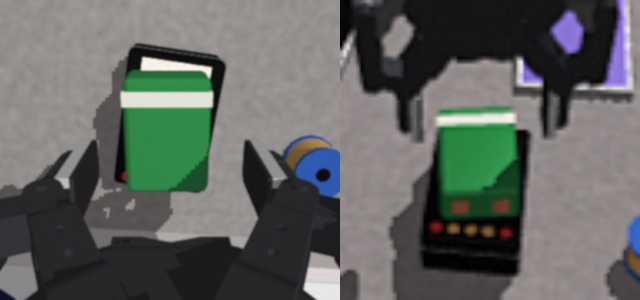

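```bash
python3 -m creep '[[[0.15,0,0],0,0.2],[[0.25,0,0],0,0.2],[[0.29,0,0],0,0.2],[[0.3,0,0],0,0.2],[[0.3,0,0],0,0.2],[[0.3,0,0],0,0.2]]'
python3 - <<'E'
from h import *
p,R,s=tool();a=cams.get_image("wrist");b=cams.get_image("scene")
cv2.imwrite("pics/c13.png",np.hstack([a[100:400,150:490],cv2.resize(b[195:285,280:370],None,fx=3.334,fy=3.334)[:300]]))
move((602.4,19.1,17),np.radians(93.9))
E
```

```text
clock: 16.3
eef_pos: [604.2, 21.5, 16.6]
tool_rot: [0.134, 1.57, 0.204]
force: [0.8, -0.1, 1.0]
width: 68.0
tcp [604.3  21.4  16.8] jawdeg 93.99 shift [-0.002 -0.022 -0.02 ] spin 0.002 q7 1.49
```

View pics/c13.png

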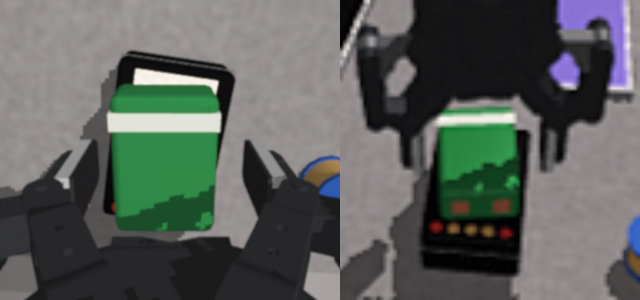

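```bash
python3 -m creep '[[[0,-0.02,-0.02],0,0.2],[[0,-0.02,-0.02],0,0.3],[[0,-0.02,-0.02],0,0.36],[[0,-0.02,-0.02],0,0.42],[[0,-0.02,-0.02],0,0.48],[[0,-0.02,-0.02],0,0.55],[[0,-0.02,-0.02],0,0.7],[[0,-0.02,-0.02],0,0.7]]'
python3 - <<'E'
from h import *
p,R,s=tool();a=cams.get_image("wrist");b=cams.get_image("scene")
cv2.imwrite("pics/c14.png",np.hstack([a[100:400,150:490],cv2.resize(b[195:285,280:370],None,fx=3.334,fy=3.334)[:300]]))
move((602.4,19.1,17),np.radians(93.9))
E
```

```text
clock: 17.2
eef_pos: [602.3, 19.3, 16.9]
tool_rot: [-0.098, 1.57, -0.028]
force: [-1.6, -0.1, 5.5]
width: 44.5
tcp [602.3  19.3  16.9] jawdeg 93.99 shift [-0.001 -0.002  0.001] spin 0.002 q7 1.49
```

View pics/c14.png

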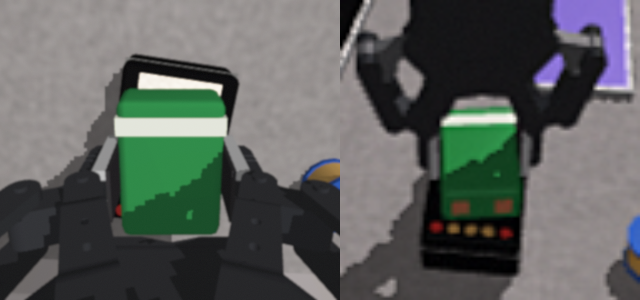

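```bash
python3 -m creep '[[[-0.02,0,0],0,0.7],[[-0.05,0,0],0,0.7],[[-0.1,0,0],0,0.7],[[-0.2,0,0],0,0.7],[[-0.4,0,0],0,0.7],[[-0.7,0,0],0,0.7],[[-0.9,0,0],0,0.7],[[-1.0,0,0],0,0.7],[[-1.0,0,0],0,0.7]]'
python3 - <<'E'
from h import *
p,R,s=tool();a=cams.get_image("wrist");b=cams.get_image("scene")
cv2.imwrite("pics/c15.png",np.hstack([a[100:400,150:490],cv2.resize(b[195:285,280:370],None,fx=3.334,fy=3.334)[:300]]))
move((627,-268.1,117),np.radians(104))
E
```

```text
clock: 18.2
eef_pos: [603.2, 19.3, 118.2]
tool_rot: [0.001, 1.568, 0.071]
force: [-0.6, 0.6, -1.8]
width: 44.6
tcp [601.5  19.2 116. ] jawdeg 93.99 shift [-0.01  -2.884  0.054] spin -0.223 q7 1.5
```

View pics/c15.png

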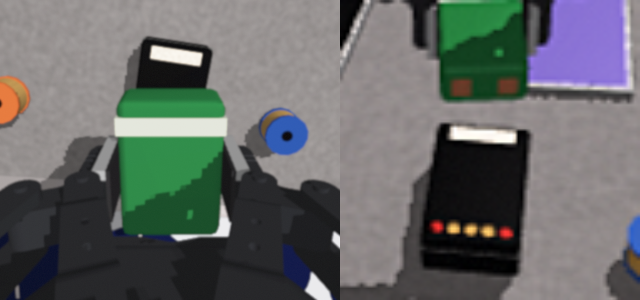

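```bash
python3 -m creep '[[[0,-0.15,0],0,0.7],[[0,-0.4,0.01],0,0.7],[[0,-0.7,0.01],0,0.7],[[0,-0.96,0.018],0,0.7]]'|head -2
python3 -m creep '[[[0,-0.3,0],0,0.7],[[0,-0.65,0.01],0,0.7],[[0,-0.96,0.018],0,0.7]]'|head -2
python3 -m creep '[[[0,-0.3,0],-0.05,0.7],[[0,-0.6,0.01],-0.1,0.7],[[0,-0.8,0.018],-0.16,0.7],[[0,-0.92,0.018],-0.223,0.7],[[0,-0.96,0.018],-0.223,0.7],[[0,-0.96,0.018],-0.223,0.7],[[0,-0.96,0.018],-0.223,0.7],[[0,-0.96,0.018],-0.223,0.7]]'
python3 - <<'E'
from h import *
p,R,s=tool();a=cams.get_image("wrist");cv2.imwrite("pics/w16.png",a)
move((627,-268.1,-11.1),np.radians(104))
E
```

```text
clock: 18.7
eef_pos: [609.5, -79.6, 115.1]
clock: 19.0
eef_pos: [617.8, -175.5, 115.1]
clock: 19.8
eef_pos: [627.6, -266.2, 116.3]
tool_rot: [1.732, 1.57, 1.978]
force: [-0.2, 0.3, -1.8]
width: 44.7
tcp [ 627.7 -266.3  116.4] jawdeg 104.1 shift [ 1.275 -0.017 -0.011] spin 0.002 q7 2.07
```

View pics/w16.png

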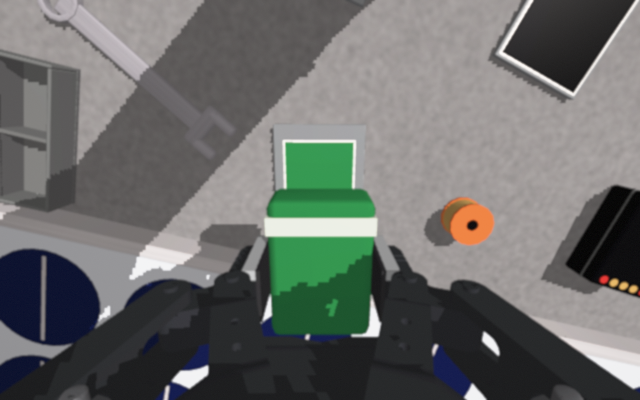

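```bash
python3 - <<'E'
from h import *
c=cal("wrist");P=[unp(c,u,140.5,6) for u in (283.5,356)];m=np.mean(P,0);d=np.radians(14);print(np.round(P,1),m+40*np.array([np.cos(d),np.sin(d),0]))
E
python3 -m creep '[[[0.2,-0.012,0],0,0.7],[[0.5,-0.012,0],0,0.7],[[0.8,-0.012,0],0,0.7],[[0.95,-0.012,0],0,0.7],[[1.0,-0.012,0],0,0.7],[[1.0,-0.012,0],0,0.7]]'
python3 -m creep '[[[0.1,0,0],0,0.7],[[0.17,0,0],0,0.7],[[0.21,0,0],0,0.7],[[0.23,0,0],0,0.7],[[0.24,0,0],0,0.7],[[0.24,0,0],0,0.7]]'
python3 -c "
from h import *
move((627,-268.1,-11.1),np.radians(104))"
```

```text
[[ 595.4 -306.5    6. ]
 [ 580.1 -245.6    6. ]] [ 626.55067713 -266.35737845    6.        ]
clock: 20.45
eef_pos: [628.1, -268.5, 16.5]
tool_rot: [2.098, 1.571, 2.343]
force: [0.4, -0.0, -2.4]
width: 44.9
clock: 21.05
eef_pos: [627.9, -268.9, -7.5]
tool_rot: [0.055, 1.571, 0.3]
force: [0.3, 0.4, -1.5]
width: 44.4
tcp [ 627.9 -268.9   -7.5] jawdeg 104.02 shift [ 0.036  0.009 -0.007] spin 0.0 q7 2.05
```

```bash
python3 -m creep '[[[0.01,0.01,-0.007],0,0.7],[[0.02,0.01,-0.007],0,0.7],[[0.028,0.01,-0.007],0,0.7],[[0.028,0.01,-0.007],0,0.7]]'
python3 -m creep '[[[0.006,0,0],0,0.7],[[0.012,0,0],0,0.7],[[0.012,0,0],0,0.7]]'
```

```text
clock: 21.45
eef_pos: [626.8, -268.0, -10.4]
tool_rot: [2.476, 1.571, 2.721]
force: [0.6, 0.8, -1.4]
width: 45.3
clock: 21.75
eef_pos: [627.0, -268.1, -11.0]
tool_rot: [-0.963, 1.571, -0.719]
force: [-0.8, 1.4, 2.6]
width: 44.6
```

```bash
python3 -m creep '[[[0.002,0,0],0,0.45],[[0,0,0],0,0.4],[[0,0,0],0,0.3],[[0,0,0],0,0.2],[[-0.1,0,0],0,0.2],[[-0.4,0,0],0,0.2],[[-0.8,0,0],0,0.2],[[-1.0,0,0],0,0.2],[[-1.0,0,0],0,0.2]]'
python3 -m creep '[[[-0.4,0,0],0,0.2],[[-0.6,0,0],0,0.2],[[-0.6,0,0],0,0.2],[[-0.6,0,0],0,0.2]]'
python3 - <<'E'
from h import *
p,R,s=tool();a=cams.get_image("wrist");cv2.imwrite("pics/w17.png",a);crop(a,255,90,120,140,5,"pics/w17a.png")
move((605,19.1,150),np.radians(85.5))
E
```

```text
clock: 22.65
eef_pos: [629.9, -269.1, 93.3]
tool_rot: [-0.606, 1.563, -0.362]
force: [-0.0, 0.8, 1.3]
width: 68.3
clock: 23.05
eef_pos: [626.4, -267.9, 148.1]
tool_rot: [2.665, 1.57, 2.91]
force: [-1.0, 0.5, -0.2]
width: 68.1
tcp [ 625.9 -267.7  147.2] jawdeg 104.03 shift [-0.025  2.833  0.493] spin 0.412 q7 2.07
```

View pics/w17a.png

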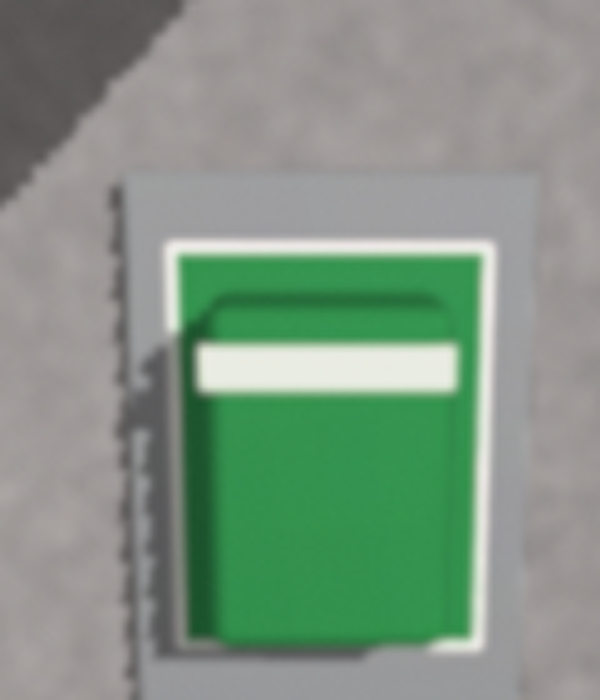

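Run:
```python
from h import *
rect("wrist",[(203,305),(455,305),(442,643),(217,643)],(255,90),5,32)
rect("wrist",[(165,242),(495,242),(482,650),(178,645)],(255,90),5,6)
```

```text
wrist mean [ 625.4 -266.8] rect 625.4 -266.8 size 63.6 44.8 deg 14.0
wrist mean [ 626.1 -266.4] rect 626.4 -266.3 size 83.1 63.4 deg 14.0
```

```bash
python3 -m creep '[[[0,0.4,0.07],0,0],[[0,0.8,0.14],0,0],[[0,0.944,0.164],0,0]]'|head -2
python3 -m creep '[[[0,0.4,0.07],0,0],[[0,0.8,0.14],0,0],[[0,0.944,0.164],0,0]]'|head -2
python3 -m creep '[[[0,0.4,0.07],0.2,0],[[0,0.8,0.14],0.412,0],[[0,0.944,0.164],0.412,0],[[0,0.944,0.164],0.412,0],[[0,0.944,0.164],0.412,0],[[0,0.944,0.164],0.412,0]]'
python3 - <<'E'
from h import *
p,R,s=tool();a=cams.get_image("wrist");cv2.imwrite("pics/w18.png",a);crop(a,255,100,120,140,5,"pics/w18a.png")
move((605,19.1,10),np.radians(85.5))
E
```

```text
clock: 23.4
eef_pos: [618.8, -166.0, 146.7]
clock: 23.7
eef_pos: [611.8, -71.0, 147.2]
clock: 24.3
eef_pos: [606.0, 15.7, 148.0]
tool_rot: [-1.892, 1.569, -1.974]
force: [0.1, 1.0, 0.2]
width: 85.2
tcp [606.1  15.8 148.2] jawdeg 85.31 shift [ 1.382  0.033 -0.013] spin -0.004 q7 1.38
```

View pics/w18.png

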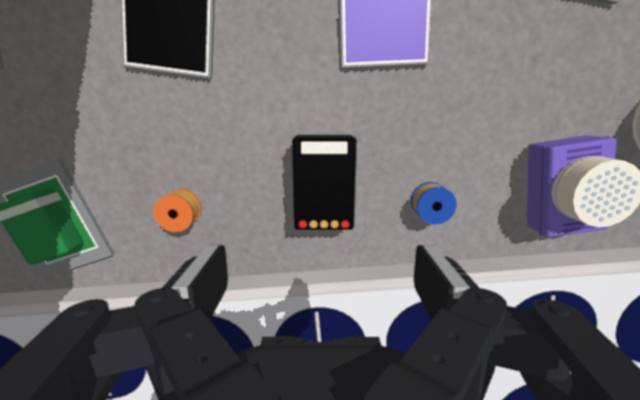

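View pics/w18a.png

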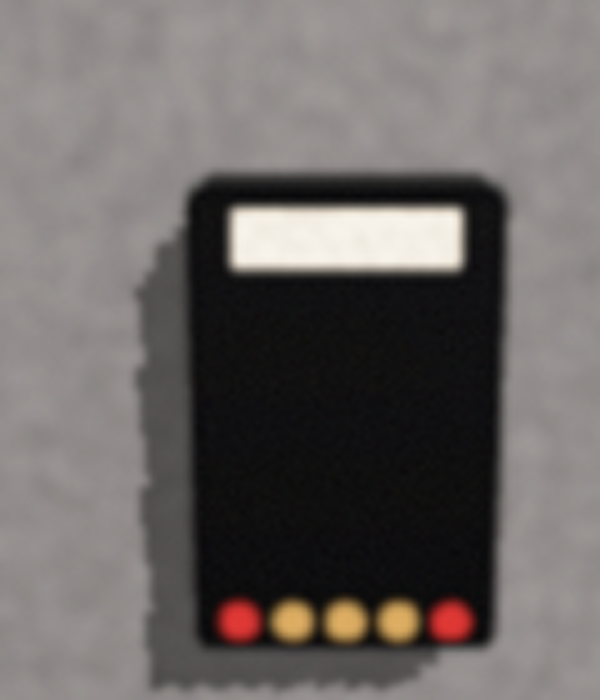

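```bash
python3 - <<'E'
from h import *
rect("wrist",[(190,193),(505,193),(495,644),(200,644)],(255,100),5,34)
rect("wrist",[(345,621),(346,239)],(255,100),5,34)
c=cal("wrist");f=lambda u,v:unp(c,u,v,6).round(1).tolist()
print("black",f(124,66),f(209,76.5),"lil",f(343,67.5),f(427,65))
E
python3 -m creep '[[[0.3,0.03,-0.01],0,0],[[0.7,0.03,-0.01],0,0],[[0.95,0.03,-0.01],0,0],[[1.0,0.03,-0.01],0,0],[[1.0,0.03,-0.01],0,0],[[1.0,0.03,-0.01],0,0]]'
```

```text
wrist mean [605.5  19.9] rect 605.5 20.0 size 84.4 55.9 deg -4.6
wrist mean [607.2  19.4] rect 607.2 19.4 size 71.8 0.0 deg -4.7
black [486.6, -152.9, 6.0] [501.8, -77.5, 6.0] lil [504.1, 45.4, 6.0] [508.2, 121.4, 6.0]
clock: 24.95
eef_pos: [606.5, 21.0, 49.8]
tool_rot: [0.069, 1.568, -0.011]
force: [1.0, -1.0, 0.5]
width: 85.3
```

```bash
python3 -m creep '[[[0.2,0,0],0,0],[[0.38,0,0],0,0],[[0.45,0,0],0,0],[[0.45,0,0],0,0],[[0.45,0,0],0,0],[[0.45,0,0],0,0]]'
python3 - <<'E'
from h import *
p,R,s=tool();a=cams.get_image("wrist");b=cams.get_image("scene")
cv2.imwrite("pics/c19.png",np.hstack([a[100:400,120:520],cv2.resize(b[195:285,270:380],None,fx=3.334,fy=3.334)[:300]]))
move((605.5,19.7,-16),np.radians(85.4))
E
```

```text
clock: 25.55
eef_pos: [606.3, 21.8, 4.7]
tool_rot: [0.152, 1.569, 0.073]
force: [0.6, 0.8, -0.6]
width: 85.3
tcp [605.9  21.7   4.4] jawdeg 85.48 shift [ 0.204 -0.021 -0.003] spin 0.002 q7 1.36
```

View pics/c19.png

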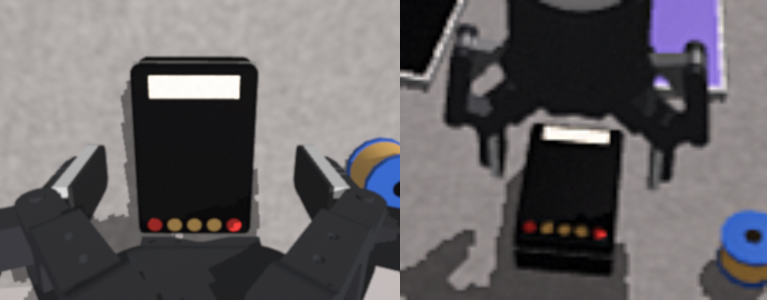

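```bash
python3 -m creep '[[[0.08,-0.02,0],0,0],[[0.15,-0.02,0],0,0],[[0.2,-0.02,0],0,0],[[0.2,-0.02,0],0,0],[[0.2,-0.02,0],0,0]]'
python3 -m creep '[[[0,0,0],0,0.1],[[0,0,0],0,0.18],[[0,0,0],0,0.22],[[0,0,0],0,0.26],[[0,0,0],0,0.3],[[0,0,0],0,0.34],[[0,0,0],0,0.5],[[0,0,0],0,0.5]]'
python3 - <<'E'
from h import *
p,R,s=tool();a=cams.get_image("wrist");b=cams.get_image("scene")
cv2.imwrite("pics/c20.png",np.hstack([a[100:400,120:520],cv2.resize(b[195:285,270:380],None,fx=3.334,fy=3.334)[:300]]))
move((605.5,19.7,-16),np.radians(85.4))
E
```

```text
clock: 26.15
eef_pos: [604.9, 19.8, -16.9]
tool_rot: [-3.119, 1.57, 3.085]
force: [-0.6, 0.1, -0.2]
width: 85.5
clock: 26.95
eef_pos: [605.3, 19.4, -16.0]
tool_rot: [-0.652, 1.57, -0.731]
force: [-2.0, -1.1, 4.8]
width: 57.1
tcp [605.3  19.4 -16. ] jawdeg 85.47 shift [-0.     0.003  0.002] spin 0.002 q7 1.36
```

View pics/c20.png

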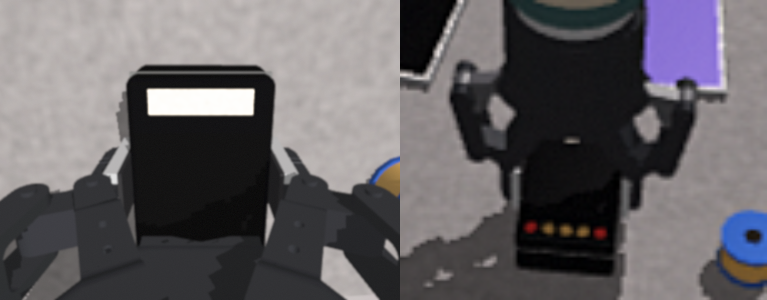

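```bash
python3 -m creep '[[[-0.02,0,0],0,0.5],[[-0.05,0,0],0,0.5],[[-0.1,0,0],0,0.5],[[-0.2,0,0],0,0.5],[[-0.4,0,0],0,0.5],[[-0.6,0,0],0,0.5],[[-0.75,0,0],0,0.5],[[-0.8,0,0],0,0.5],[[-0.8,0,0],0,0.5]]'
python3 - <<'E'
from h import *
move((440.3,-106,64),np.radians(78))
E
```

```text
clock: 27.95
eef_pos: [605.7, 19.8, 64.4]
tool_rot: [0.18, 1.569, 0.101]
force: [-0.3, -0.8, -2.3]
width: 56.6
tcp [605.7  19.8  64.4] jawdeg 85.48 shift [ 1.000e-03 -1.384e+00 -1.549e+00] spin 0.166 q7 1.37
```

```bash
python3 -m creep '[[[0,-0.15,-0.17],0,0.5],[[0,-0.4,-0.45],0,0.5],[[0,-0.69,-0.775],0,0.5]]'|head -2
python3 -m creep '[[[0,-0.25,-0.28],0.05,0.5],[[0,-0.45,-0.5],0.1,0.5],[[0,-0.62,-0.69],0.16,0.5],[[0,-0.69,-0.775],0.166,0.5],[[0,-0.69,-0.775],0.166,0.5],[[0,-0.69,-0.775],0.166,0.5],[[0,-0.69,-0.775],0.166,0.5]]'
python3 - <<'E'
from h import *
p,R,s=tool();a=cams.get_image("wrist");cv2.imwrite("pics/w21.png",a)
move((440.3,-106,-10),np.radians(78))
E
```

```text
clock: 28.25
eef_pos: [521.7, -42.5, 62.6]
clock: 28.95
eef_pos: [441.5, -104.5, 63.4]
tool_rot: [0.515, 1.569, 0.308]
force: [-0.3, -0.4, -3.6]
width: 56.6
tcp [ 441.2 -104.6   63.4] jawdeg 78.15 shift [ 0.734 -0.016 -0.007] spin 0.003 q7 1.48
```

View pics/w21.png

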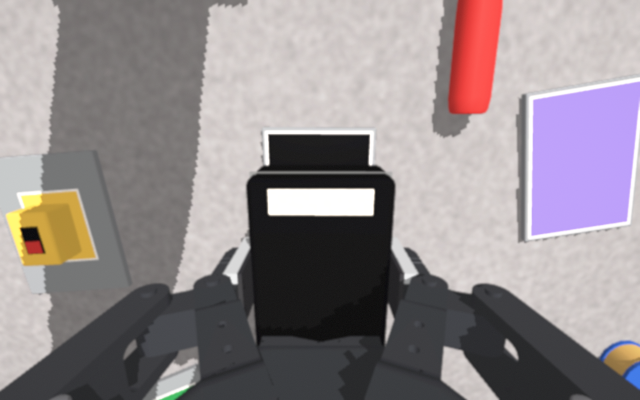

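```bash
python3 - <<'E'
from h import *
c=cal("wrist");P=[unp(c,u,130,6) for u in (264,374)];m=np.mean(P,0);d=np.radians(-12);print(np.round(P,1),m+51*np.array([np.cos(d),np.sin(d),0]))
E
python3 -m creep '[[[0.2,-0.01,0],0,0.5],[[0.4,-0.01,0],0,0.5],[[0.57,-0.01,0],0,0.5],[[0.65,-0.01,0],0,0.5],[[0.68,-0.01,0],0,0.5],[[0.69,-0.01,0],0,0.5],[[0.69,-0.01,0],0,0.5]]'
python3 - <<'E'
from h import *
move((440.8,-105.5,-10),np.radians(78))
E
```

```text
[[ 380.8 -131.     6. ]
 [ 396.4  -56.5    6. ]] [ 438.45089526 -104.37333887    6.        ]
clock: 29.7
eef_pos: [439.9, -106.3, -5.7]
tool_rot: [1.769, 1.57, 1.56]
force: [-0.4, -0.4, -2.3]
width: 57.2
tcp [ 439.9 -106.3   -5.7] jawdeg 78.05 shift [0.043 0.009 0.007] spin 0.001 q7 0.88
```

```bash
python3 -m creep '[[[0.015,0.005,0],0,0.5],[[0.03,0.005,0],0,0.5],[[0.036,0.005,0],0,0.5],[[0.036,0.005,0],0,0.5]]'
python3 -m creep '[[[0.006,0,0],0,0.5],[[0.012,0,0],0,0.5],[[0.012,0,0],0,0.5]]'
```

```text
clock: 30.1
eef_pos: [439.7, -106.0, -9.0]
tool_rot: [-0.872, 1.571, -1.081]
force: [-0.4, 0.5, -2.3]
width: 56.9
clock: 30.4
eef_pos: [439.7, -106.2, -10.0]
tool_rot: [-0.355, 1.57, -0.564]
force: [-0.3, -0.3, 1.9]
width: 56.7
```

```bash
python3 -m creep '[[[0.004,0,0],0,0.32],[[0.003,0,0],0,0.25],[[0,0,0],0,0.15],[[0,0,0],0,0],[[0,0,0],0,0],[[-0.1,0,0],0,0],[[-0.4,0,0],0,0],[[-0.8,0,0],0,0],[[-1.0,0,0],0,0],[[-1.0,0,0],0,0]]'
python3 -m creep '[[[-0.4,0,0],0,0],[[-0.6,0,0],0,0],[[-0.6,0,0],0,0],[[-0.6,0,0],0,0]]'
python3 - <<'E'
from h import *
p,R,s=tool();a=cams.get_image("wrist");cv2.imwrite("pics/w22.png",a);crop(a,240,90,150,140,5,"pics/w22a.png")
print(s["qpos"])
move((624,255,148),np.radians(90))
E
```

```text
clock: 31.4
eef_pos: [441.5, -106.6, 92.7]
tool_rot: [0.013, 1.565, -0.197]
force: [0.5, 0.9, -0.2]
width: 85.5
clock: 31.8
eef_pos: [439.1, -106.5, 149.3]
tool_rot: [-2.4, 1.57, -2.61]
force: [-0.5, -0.7, 0.6]
width: 85.6
[ 0.60199763  0.50154626 -0.60074509  2.10220554  0.45565381  0.66679486
  1.05424734]
tcp [ 438.6 -106.3  148.8] jawdeg 78.0 shift [0.004 3.92  1.062] spin -0.267 q7 1.05
```

View pics/w22a.png

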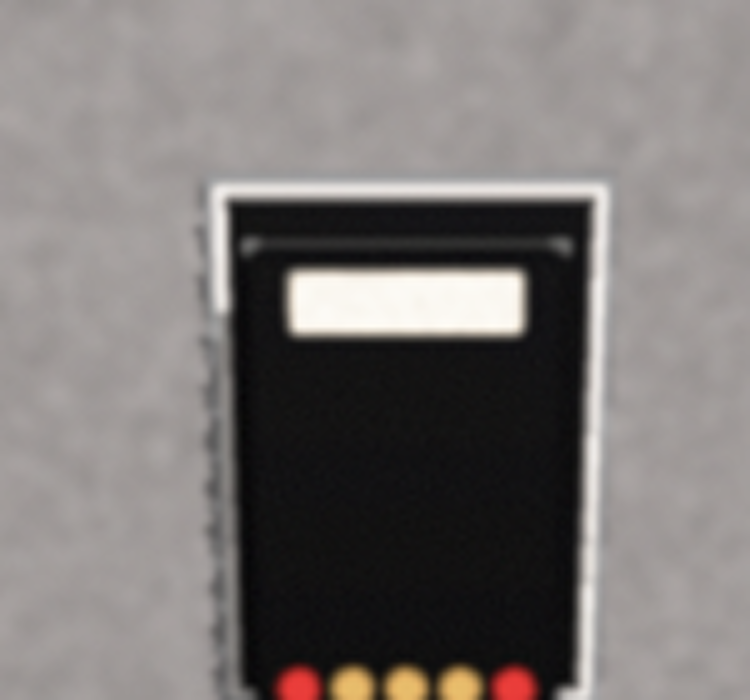

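Run:
```python
from h import *
c=cal("top")
for u,v in [(171,180),(210,178),(190,163),(190,198)]: print(unp(c,u,v,34).round(1))
a=cv2.imread("pics/w22.png");
rect("wrist",[(243,248),(572,248)],(240,90),5,40)
c=cal("wrist");print("term row centre",unp(c,240+405.5/5-.5,90+686.5/5-.5,40), "label", unp(c,240+407/5-.5,90+302/5-.5,40))
```

```text
[573.1 403.7  34. ]
[576.5 310.2  34. ]
[614.9 360.2  34. ]
[528.  355.8  34. ]
wrist mean [397.  -96.2] rect 397.0 -96.2 size 56.6 0.0 deg 78.0
term row centre [ 475.45513844 -113.23926578   40.        ] label [405.88792588 -98.2192889   40.        ]
```

```bash
python3 -m creep '[[[0,0.4,0.1],0,0],[[0,0.8,0.2],0,0],[[0,0.98,0.265],0,0]]'|head -2
python3 -m creep '[[[0,0.4,0.1],0,0],[[0,0.8,0.2],0,0],[[0,0.98,0.265],0,0]]'|head -2
python3 -m creep '[[[0,0.4,0.1],0,0],[[0,0.8,0.2],0,0],[[0,0.98,0.265],0,0]]'|head -2
python3 -m creep '[[[0,0.4,0.1],0,0],[[0,0.8,0.2],0,0],[[0,0.98,0.265],0,0],[[0,0.98,0.265],0,0],[[0,0.98,0.265],0,0],[[0,0.98,0.265],0,0]]'
python3 - <<'E'
from h import *
p,R,s=tool();a=cams.get_image("wrist");cv2.imwrite("pics/w23.png",a);crop(a,255,100,130,140,5,"pics/w23a.png")
move((624,255,17),np.radians(78))
E
```

```text
clock: 32.15
eef_pos: [486.5, -11.9, 148.6]
clock: 32.45
eef_pos: [532.4, 79.2, 148.3]
clock: 32.75
eef_pos: [578.2, 169.7, 147.9]
clock: 33.35
eef_pos: [624.0, 253.1, 148.5]
tool_rot: [-2.016, 1.567, -2.226]
force: [-0.3, -0.2, 0.2]
width: 85.1
tcp [624.3 253.1 148.9] jawdeg 77.93 shift [ 1.319  0.021 -0.005] spin -0.002 q7 0.57
```

View pics/w23.png

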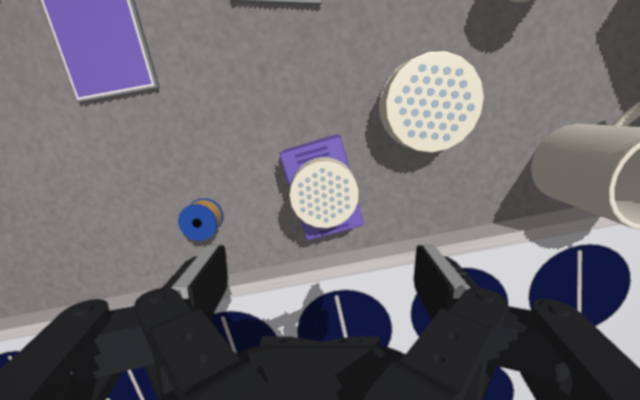

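View pics/w23a.png

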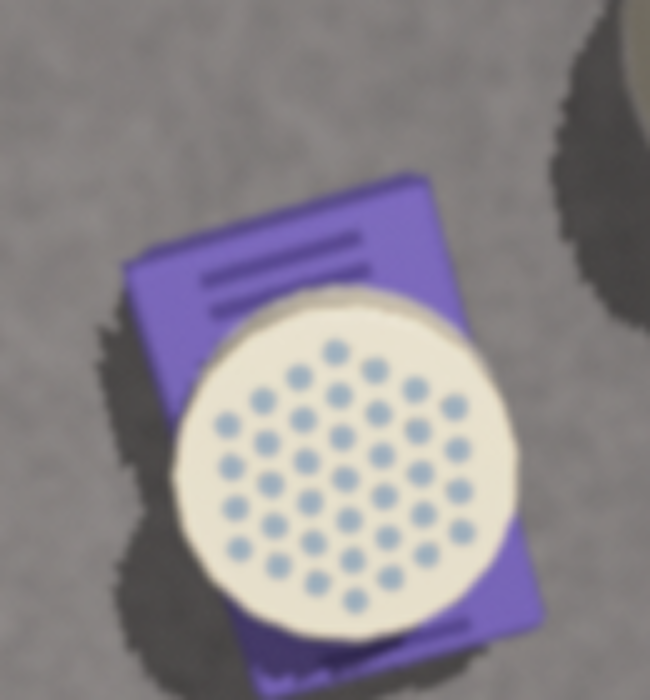

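```bash
python3 - <<'E'
from h import *
c=cal("wrist");print(unp(c,255+346.5/5-.5,100+479.5/5-.5,60).round(1))
rect("wrist",[(128,270),(433,187),(545,622),(263,697)],(255,100),5,34)
E
python3 -m creep '[[[0.3,0.025,0],0,0],[[0.7,0.025,0],0,0],[[0.95,0.025,0],0,0],[[1.0,0.025,0],0,0],[[1.0,0.025,0],0,0],[[1.0,0.025,0],0,0]]'
python3 - <<'E'
from h import *
move((624,255.4,17),np.radians(78))
E
```

```text
[626.7 256.   60. ]
wrist mean [628.8 255.3] rect 628.7 255.4 size 85.2 55.9 deg 3.7
clock: 34.0
eef_pos: [626.4, 258.0, 51.4]
tool_rot: [0.697, 1.568, 0.487]
force: [-0.1, -0.2, -0.1]
width: 85.1
tcp [626.4 258.   51.4] jawdeg 77.97 shift [ 0.344 -0.031 -0.018] spin -0.001 q7 0.51
```

```bash
python3 -m creep '[[[0.15,-0.02,-0.01],0,0],[[0.27,-0.02,-0.01],0,0],[[0.34,-0.02,-0.01],0,0],[[0.35,-0.02,-0.01],0,0],[[0.35,-0.02,-0.01],0,0],[[0.35,-0.02,-0.01],0,0]]'
python3 - <<'E'
from h import *
p,R,s=tool();a=cams.get_image("wrist");b=cams.get_image("scene")
cv2.imwrite("pics/c24.png",np.hstack([a[100:400,120:520],cv2.resize(b[195:305,395:505],None,fx=2.73,fy=2.73)[:300]]))
move((625,255.6,17),np.radians(78))
E
```

```text
clock: 34.6
eef_pos: [624.1, 256.4, 15.0]
tool_rot: [0.976, 1.57, 0.767]
force: [0.2, 0.3, 0.3]
width: 85.4
tcp [624.2 256.3  15.1] jawdeg 78.01 shift [-0.019 -0.005  0.01 ] spin 0.0 q7 0.49
```

View pics/c24.png

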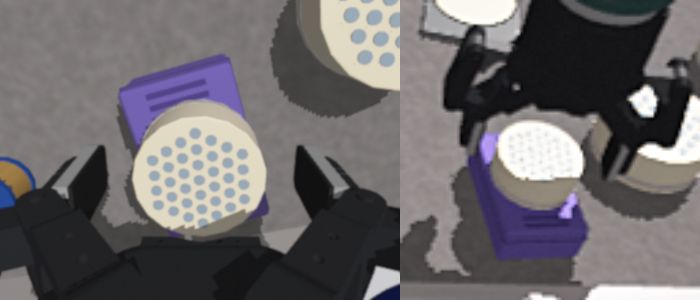

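```bash
python3 -m creep '[[[-0.02,-0.005,0.005],0,0.1],[[-0.02,-0.005,0.005],0,0.18],[[-0.02,-0.005,0.005],0,0.22],[[-0.02,-0.005,0.005],0,0.26],[[-0.02,-0.005,0.005],0,0.3],[[-0.02,-0.005,0.005],0,0.34],[[-0.02,-0.005,0.005],0,0.5],[[-0.02,-0.005,0.005],0,0.5]]'
python3 - <<'E'
from h import *
p,R,s=tool();a=cams.get_image("wrist");b=cams.get_image("scene")
cv2.imwrite("pics/c25.png",np.hstack([a[100:400,120:520],cv2.resize(b[195:305,395:505],None,fx=2.73,fy=2.73)[:300]]))
move((625,255.6,17),np.radians(78))
E
```

```text
clock: 35.5
eef_pos: [624.4, 255.6, 17.3]
tool_rot: [0.653, 1.57, 0.444]
force: [-1.1, -0.9, 5.2]
width: 54.7
tcp [624.4 255.6  17.2] jawdeg 78.01 shift [0.002 0.001 0.006] spin 0.0 q7 0.49
```

View pics/c25.png

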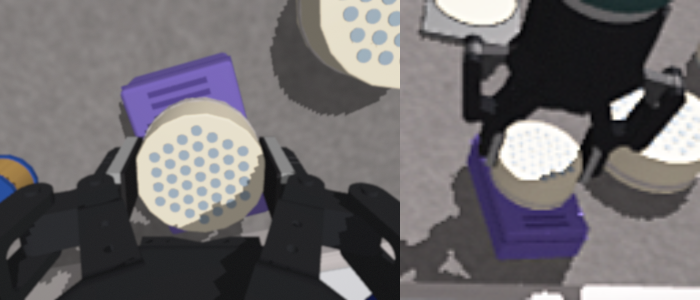

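```bash
python3 - <<'E'
from h import *
a=cv2.imread("pics/c25.png");crop(a,110,80,180,160,4,"pics/w25a.png")
E
python3 -m creep '[[[-0.02,0,0],0,0.5],[[-0.05,0,0],0,0.5],[[-0.1,0,0],0,0.5],[[-0.2,0,0],0,0.5],[[-0.4,0,0],0,0.5],[[-0.6,0,0],0,0.5],[[-0.75,0,0],0,0.5],[[-0.8,0,0],0,0.5],[[-0.8,0,0],0,0.5]]'
python3 - <<'E'
from h import *
p,R,s=tool();a=cams.get_image("wrist");b=cams.get_image("scene")
cv2.imwrite("pics/c26.png",np.hstack([a[100:400,120:520],cv2.resize(b[175:285,395:505],None,fx=2.73,fy=2.73)[:300]]))
crop(a,230,180,180,160,4,"pics/w26a.png")
move((407,260.5,97),np.radians(78))
E
```

```text
clock: 36.5
eef_pos: [624.7, 255.6, 97.6]
tool_rot: [0.578, 1.569, 0.369]
force: [0.1, 0.3, -2.3]
width: 55.1
tcp [623.8 254.9  96. ] jawdeg 78.01 shift [-0.008 -0.396 -2.132] spin 0.0 q7 0.54
```

View pics/c26.png

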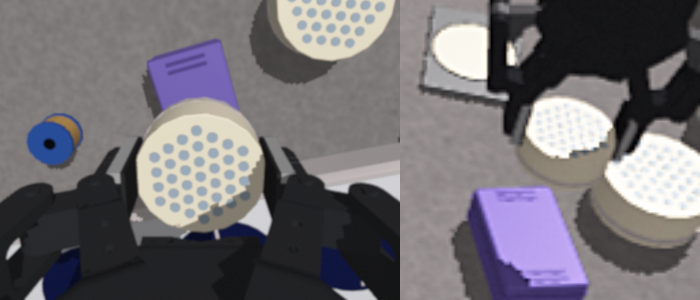

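View pics/w26a.png

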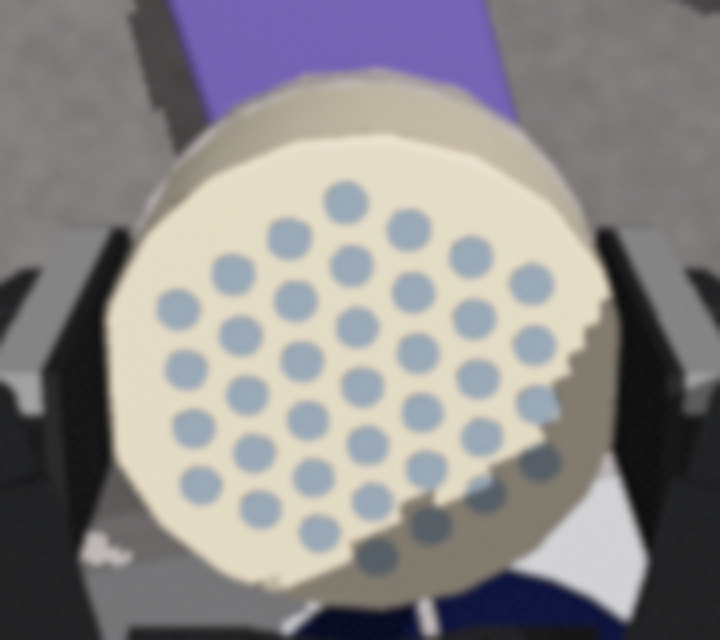

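Run:
```python
from h import *
p,R,s=tool();c=cal("wrist");q=unp(c,230+362.5/4-.5,180+387.5/4-.5,p[2]+42.7);print(p,q,R.T@(q-p))
```

```text
[623.75490353 254.94366873  95.99004322] [625.47720721 255.19131962 138.69004322] [-42.70208642   0.55756571   1.59329746]
```

```bash
python3 -m creep '[[[0,-0.03,-0.15],0,0.5],[[0,-0.08,-0.4],0,0.5],[[0,-0.13,-0.71],0,0.5]]'|head -2
python3 -m creep '[[[0,-0.06,-0.3],0,0.5],[[0,-0.13,-0.71],0,0.5]]'|head -2
python3 -m creep '[[[0,-0.06,-0.3],0,0.5],[[0,-0.1,-0.5],0,0.5],[[0,-0.12,-0.65],0,0.5],[[0,-0.13,-0.72],0,0.5],[[0,-0.13,-0.72],0,0.5],[[0,-0.13,-0.72],0,0.5],[[0,-0.13,-0.72],0,0.5]]'
python3 - <<'E'
from h import *
p,R,s=tool();a=cams.get_image("wrist");cv2.imwrite("pics/w27.png",a)
move((405.5,260.7,-11),np.radians(78))
E
```

```text
clock: 36.9
eef_pos: [551.5, 256.5, 95.3]
clock: 37.1
eef_pos: [479.5, 258.8, 95.7]
clock: 37.8
eef_pos: [407.8, 261.7, 96.5]
tool_rot: [0.781, 1.57, 0.57]
force: [0.7, -1.6, -2.0]
width: 54.9
tcp [407.7 261.6  96.5] jawdeg 77.94 shift [ 1.075 -0.014 -0.02 ] spin -0.001 q7 0.22
```

View pics/w27.png

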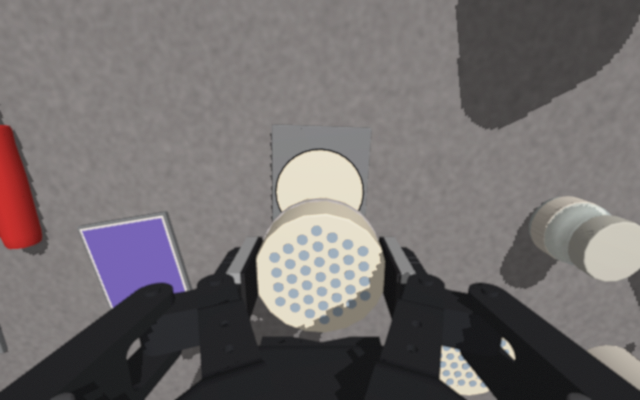

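Run:
```python
from h import *
c=cal("wrist");p,R,s=tool();t=unp(c,320,149,6);z=R[:,2];print(t,t+36*z, [unp(c,u,190,6).round(1) for u in (276.5,363.5)])
e=[unp(c,u,127,6).round(1) for u in (273,370)];print(e, np.mean(e,0)+55*z)
```

```text
[372.03614424 269.66989135   6.        ] [407.24164012 262.14838946   6.00833571] [array([397.9, 226.9,   6. ]), array([413.1, 298.2,   6. ])]
[array([347.2, 236.8,   6. ]), array([363.3, 312.1,   6. ])] [409.03617425 262.95881655   6.01273512]
```

```bash
python3 -m creep '[[[0.2,0,-0.015],0,0.5],[[0.5,0,-0.015],0,0.5],[[0.8,0,-0.015],0,0.5],[[0.95,0,-0.015],0,0.5],[[1.0,0,-0.015],0,0.5],[[1.0,0,-0.015],0,0.5],[[1.0,0,-0.015],0,0.5]]'
python3 - <<'E'
from h import *
move((406,261.7,-10.8),np.radians(78))
E
```

```text
clock: 38.55
eef_pos: [406.0, 262.5, -2.7]
tool_rot: [0.977, 1.57, 0.767]
force: [-0.2, 0.2, -1.8]
width: 55.1
tcp [406.  262.5  -2.7] jawdeg 78.0 shift [ 0.081 -0.007  0.002] spin -0.0 q7 0.07
```

```bash
python3 -m creep '[[[0.025,-0.005,0],0,0.5],[[0.05,-0.005,0],0,0.5],[[0.065,-0.005,0],0,0.5],[[0.073,-0.005,0],0,0.5],[[0.073,-0.005,0],0,0.5]]'
python3 -m creep '[[[0.006,0,0],0,0.5],[[0.012,0,0],0,0.5],[[0.012,0,0],0,0.5]]'
```

```text
clock: 39.05
eef_pos: [405.2, 261.6, -10.6]
tool_rot: [-2.583, 1.571, -2.792]
force: [0.3, 0.5, -0.7]
width: 54.9
clock: 39.35
eef_pos: [405.3, 261.6, -10.9]
tool_rot: [0.117, 1.57, -0.093]
force: [-1.4, -0.8, 9.8]
width: 55.0
```

```bash
python3 -m creep '[[[-0.003,0,0],0,0.32],[[-0.003,0,0],0,0.25],[[-0.003,0,0],0,0.15],[[0,0,0],0,0],[[0,0,0],0,0],[[-0.1,0,0],0,0],[[-0.4,0,0],0,0],[[-0.8,0,0],0,0],[[-1.0,0,0],0,0],[[-1.0,0,0],0,0]]'
python3 -m creep '[[[-0.4,0,0],0,0],[[-0.6,0,0],0,0],[[-0.6,0,0],0,0],[[-0.6,0,0],0,0]]'
python3 - <<'E'
from h import *
p,R,s=tool();a=cams.get_image("wrist");cv2.imwrite("pics/w28.png",a);crop(a,240,90,150,140,5,"pics/w28a.png")
move((628.5,255,148),np.radians(93.7))
E
```

```text
clock: 40.35
eef_pos: [406.9, 262.8, 91.3]
tool_rot: [0.839, 1.565, 0.629]
force: [1.3, 0.3, -0.1]
width: 85.4
clock: 40.75
eef_pos: [405.1, 261.0, 147.8]
tool_rot: [-1.711, 1.57, -1.921]
force: [-1.2, -0.5, -0.6]
width: 85.5
tcp [404.6 260.7 147.2] jawdeg 78.0 shift [-0.011  0.41   2.201] spin -0.349 q7 0.27
```

View pics/w28a.png

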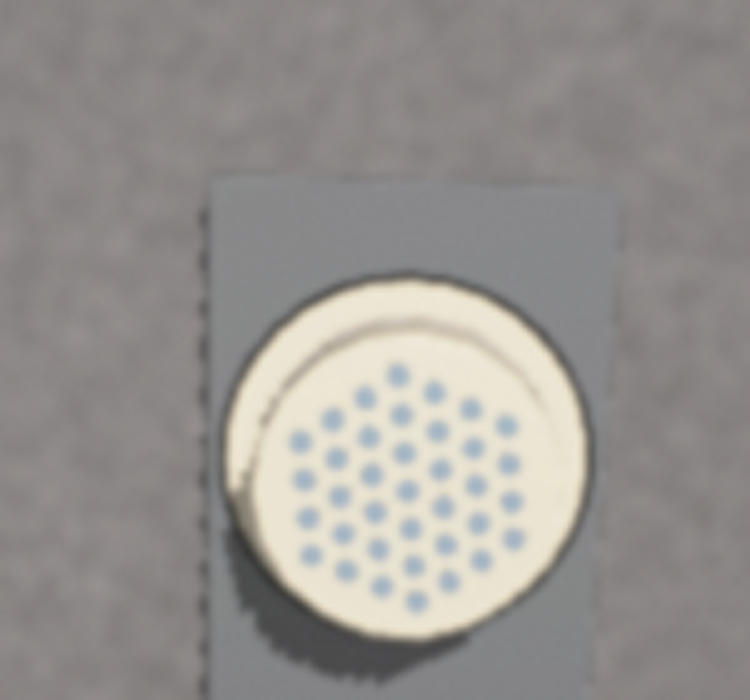

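Run:
```python
from h import *
c=cal("wrist");f=lambda u,v,z:unp(c,240+(u+.5)/5-.5,90+(v+.5)/5-.5,z)
p,R,s=tool()
print("led",f(408,491,32),"plate",f(408,273,6)+36*R[:,2],(f(224,450,6)+f(590,450,6))/2)
```

```text
led [406.72984485 261.55480748  32.        ] plate [405.87994537 261.73033363   5.95877314] [404.84890247 261.77436938   6.        ]
```

```bash
python3 -m creep '[[[0,0.06,0.35],0,0],[[0,0.13,0.73],0,0],[[0,0.137,0.734],0,0]]'|head -2
python3 -m creep '[[[0,0.06,0.4],0,0],[[0,0.13,0.73],0,0],[[0,0.137,0.734],0,0]]'|head -2
python3 -m creep '[[[0,0.06,0.4],-0.17,0],[[0,0.13,0.73],-0.349,0],[[0,0.137,0.734],-0.349,0],[[0,0.137,0.734],-0.349,0],[[0,0.137,0.734],-0.349,0],[[0,0.137,0.734],-0.349,0]]'
python3 - <<'E'
from h import *
p,R,s=tool();a=cams.get_image("wrist");cv2.imwrite("pics/w29.png",a);crop(a,255,100,130,140,5,"pics/w29a.png")
move((628.7,255,-16),np.radians(93.7))
E
```

```text
clock: 41.1
eef_pos: [484.4, 258.1, 146.3]
clock: 41.4
eef_pos: [558.1, 256.1, 146.0]
clock: 42.0
eef_pos: [627.5, 256.7, 148.1]
tool_rot: [-2.818, 1.57, -2.752]
force: [0.1, 0.1, -0.2]
width: 85.4
tcp [627.9 256.6 148.3] jawdeg 93.8 shift [ 1.643 -0.016  0.008] spin 0.002 q7 0.79
```

View pics/w29.png

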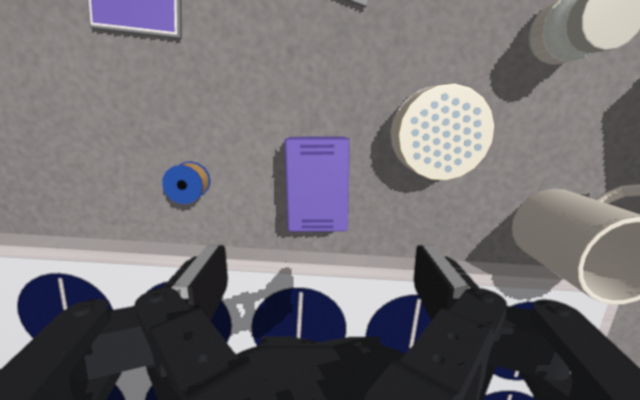

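View pics/w29a.png

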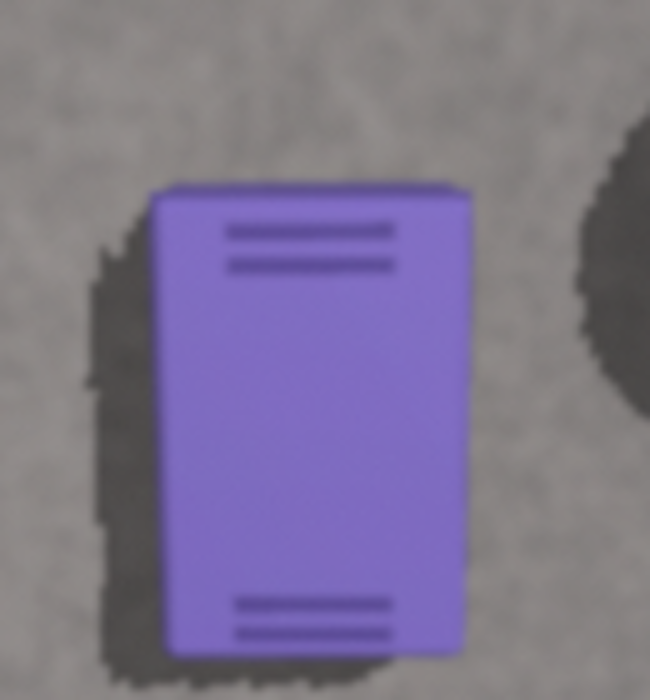

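```bash
python3 - <<'E'
from h import *
rect("wrist",[(153,196),(471,196),(462,656),(168,656)],(255,100),5,34)
E
python3 -m creep '[[[0.3,-0.015,0.005],0,0],[[0.7,-0.015,0.005],0,0],[[0.95,-0.015,0.005],0,0],[[1.0,-0.015,0.005],0,0],[[1.0,-0.015,0.005],0,0],[[1.0,-0.015,0.005],0,0]]'
python3 -m creep '[[[0.2,0,0],0,0],[[0.38,0,0],0,0],[[0.45,0,0],0,0],[[0.45,0,0],0,0],[[0.45,0,0],0,0],[[0.45,0,0],0,0]]'
python3 - <<'E'
from h import *
p,R,s=tool();a=cams.get_image("wrist");b=cams.get_image("scene")
cv2.imwrite("pics/c30.png",np.hstack([a[100:400,120:520],cv2.resize(b[195:305,395:505],None,fx=2.73,fy=2.73)[:300]]))
move((628.7,255,-16),np.radians(93.7))
E
```

```text
wrist mean [628.8 254.5] rect 628.8 254.5 size 86.5 55.9 deg 4.0
clock: 42.65
eef_pos: [630.6, 255.6, 50.0]
tool_rot: [0.519, 1.568, 0.584]
force: [-0.0, -0.1, 0.3]
width: 85.7
clock: 43.25
eef_pos: [630.3, 255.0, 4.1]
tool_rot: [0.516, 1.569, 0.581]
force: [-0.3, -0.6, -0.4]
width: 85.1
tcp [630.3 254.9   4. ] jawdeg 93.71 shift [ 0.2    0.002 -0.016] spin 0.0 q7 0.71
```

View pics/c30.png

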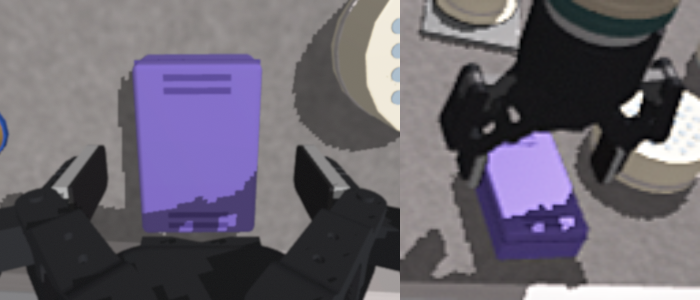

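```bash
python3 -m creep '[[[0.08,0,-0.01],0,0],[[0.15,0,-0.015],0,0],[[0.2,0,-0.015],0,0],[[0.2,0,-0.015],0,0],[[0.2,0,-0.015],0,0]]'
python3 -m creep '[[[0,0,0],0,0.1],[[0,0,0],0,0.18],[[0,0,0],0,0.22],[[0,0,0],0,0.26],[[0,0,0],0,0.3],[[0,0,0],0,0.34],[[0,0,0],0,0.5],[[0,0,0],0,0.5]]'
python3 -c "
from h import *
move((628.7,254.8,-16),np.radians(93.7))"
python3 -m creep '[[[-0.02,0,0],0,0.5],[[-0.05,0,0],0,0.5],[[-0.1,0,0],0,0.5],[[-0.2,0,0],0,0.5],[[-0.4,0,0],0,0.5],[[-0.6,0,0],0,0.5],[[-0.75,0,0],0,0.5],[[-0.8,0,0],0,0.5],[[-0.8,0,0],0,0.5]]'
python3 - <<'E'
from h import *
p,R,s=tool();a=cams.get_image("wrist");b=cams.get_image("scene")
cv2.imwrite("pics/c31.png",np.hstack([a[100:400,120:520],cv2.resize(b[175:285,395:505],None,fx=2.73,fy=2.73)[:300]]))
move((449.5,84.2,64),np.radians(87.7))
E
```

```text
clock: 43.85
eef_pos: [628.1, 254.5, -17.2]
tool_rot: [-3.031, 1.57, -2.966]
force: [-0.3, 0.2, 0.6]
width: 85.4
clock: 44.65
eef_pos: [628.5, 254.3, -16.4]
tool_rot: [-0.643, 1.57, -0.578]
force: [-1.2, -0.2, 4.2]
width: 56.8
tcp [628.5 254.3 -16.4] jawdeg 93.71 shift [-0.004  0.005  0.002] spin 0.0 q7 0.69
clock: 45.55
eef_pos: [628.7, 254.6, 64.1]
tool_rot: [0.293, 1.569, 0.357]
force: [0.5, 0.5, -3.1]
width: 56.7
tcp [627.8 254.   62.5] jawdeg 93.71 shift [-0.012 -1.579 -1.889] spin 0.134 q7 0.74
```

View pics/c31.png

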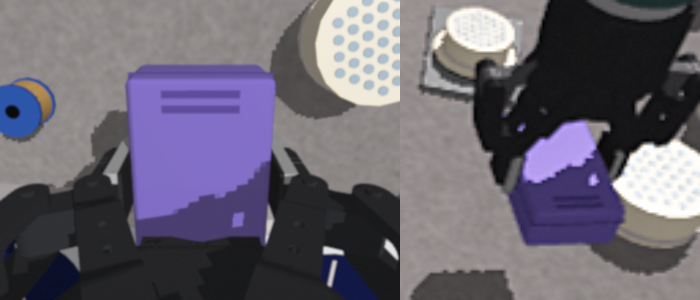

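```bash
python3 -m creep '[[[0,-0.13,-0.15],0,0.5],[[0,-0.35,-0.42],0,0.5],[[0,-0.6,-0.72],0,0.5],[[0,-0.79,-0.945],0,0.5]]'|head -2
python3 -m creep '[[[0,-0.25,-0.3],0.05,0.5],[[0,-0.5,-0.6],0.1,0.5],[[0,-0.7,-0.83],0.134,0.5],[[0,-0.79,-0.945],0.134,0.5],[[0,-0.79,-0.945],0.134,0.5],[[0,-0.79,-0.945],0.134,0.5],[[0,-0.79,-0.945],0.134,0.5]]'
python3 - <<'E'
from h import *
p,R,s=tool();a=cams.get_image("wrist");cv2.imwrite("pics/w32.png",a)
move((449.5,84.2,-10.4),np.radians(87.7))
E
```

```text
clock: 46.05
eef_pos: [536.3, 167.1, 61.9]
clock: 46.75
eef_pos: [451.1, 85.9, 63.1]
tool_rot: [0.979, 1.569, 0.939]
force: [0.0, 0.2, -2.0]
width: 57.0
tcp [451.   85.8  63.1] jawdeg 87.73 shift [ 0.735 -0.017 -0.015] spin 0.001 q7 0.6
```

View pics/w32.png

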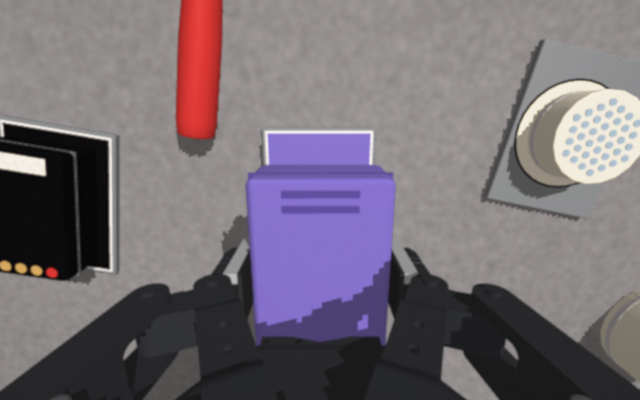

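```bash
python3 - <<'E'
from h import *
c=cal("wrist");p,R,s=tool();P=[unp(c,u,130,6) for u in (263.5,373.5)];print(np.round(P,1),np.mean(P,0)+51*R[:,2])
E
python3 -m creep '[[[0.2,-0.01,-0.01],0,0.5],[[0.4,-0.01,-0.01],0,0.5],[[0.57,-0.01,-0.01],0,0.5],[[0.65,-0.01,-0.01],0,0.5],[[0.68,-0.01,-0.01],0,0.5],[[0.69,-0.01,-0.01],0,0.5],[[0.69,-0.01,-0.01],0,0.5]]'
python3 - <<'E'
from h import *
move((449.5,84.7,-10.4),np.radians(87.7))
E
```

```text
[[395.8  49.5   6. ]
 [398.8 125.4   6. ]] [448.28261147  85.42121109   6.0451241 ]
clock: 47.5
eef_pos: [449.3, 83.9, -5.4]
tool_rot: [0.537, 1.57, 0.497]
force: [0.5, 0.0, -2.7]
width: 56.8
tcp [449.3  83.9  -5.4] jawdeg 87.69 shift [0.05  0.008 0.001] spin -0.0 q7 0.45
```

```bash
python3 -m creep '[[[0.015,0.005,0],0,0.5],[[0.03,0.005,0],0,0.5],[[0.042,0.005,0],0,0.5],[[0.042,0.005,0],0,0.5]]'
python3 -m creep '[[[0.006,0,0],0,0.5],[[0.012,0,0],0,0.5],[[0.012,0,0],0,0.5]]'
```

```text
clock: 47.9
eef_pos: [448.9, 84.0, -10.0]
tool_rot: [-2.534, 1.571, -2.574]
force: [0.4, 0.4, -3.1]
width: 57.1
clock: 48.2
eef_pos: [449.0, 84.1, -10.5]
tool_rot: [-0.43, 1.57, -0.471]
force: [-1.6, 0.3, 8.0]
width: 56.7
```

```bash
python3 -m creep '[[[0,0,0],0,0.32],[[0,0,0],0,0.25],[[0,0,0],0,0.15],[[0,0,0],0,0],[[0,0,0],0,0],[[-0.1,0,0],0,0],[[-0.4,0,0],0,0],[[-0.8,0,0],0,0],[[-1.0,0,0],0,0],[[-1.0,0,0],0,0]]'
python3 -m creep '[[[-0.4,0,0],0,0],[[-0.8,0,0],0,0],[[-0.8,0,0],0,0],[[-0.8,0,0],0,0]]'
python3 -m creep '[[[-0.1,0.4,0.4],0,0],[[-0.2,0.8,0.8],0,0],[[-0.2,1,1],0,0],[[-0.2,1,1],0,0],[[-0.2,1,1],0,0],[[-0.2,1,1],0,0]]'
python3 - <<'E'
from h import *
p,R,s=tool();a=cams.get_image("wrist");cv2.imwrite("pics/w33.png",a)
cv2.imwrite("pics/top33.png",cams.get_image("top"));cv2.imwrite("pics/scene33.png",cams.get_image("scene"))
E
```

```text
clock: 49.2
eef_pos: [450.7, 84.5, 91.1]
tool_rot: [0.295, 1.566, 0.253]
force: [-0.0, -0.3, -1.2]
width: 85.5
clock: 49.6
eef_pos: [449.0, 83.6, 168.6]
tool_rot: [-0.743, 1.57, -0.784]
force: [-0.9, 0.1, -0.9]
width: 85.4
clock: 50.2
eef_pos: [551.1, 178.5, 186.9]
tool_rot: [-2.496, 1.566, -2.536]
force: [-1.0, 0.7, -0.1]
width: 85.4
```

View pics/w33.png

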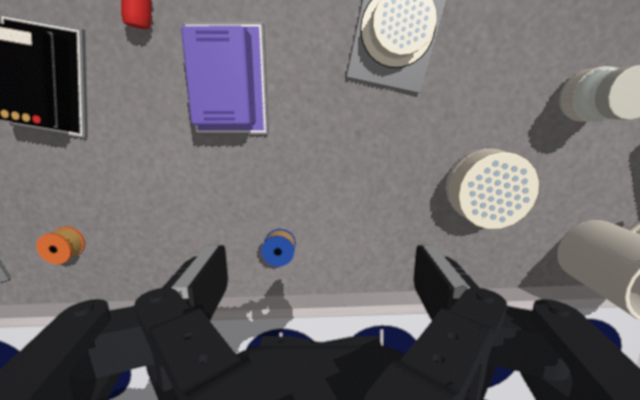

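View pics/scene33.png

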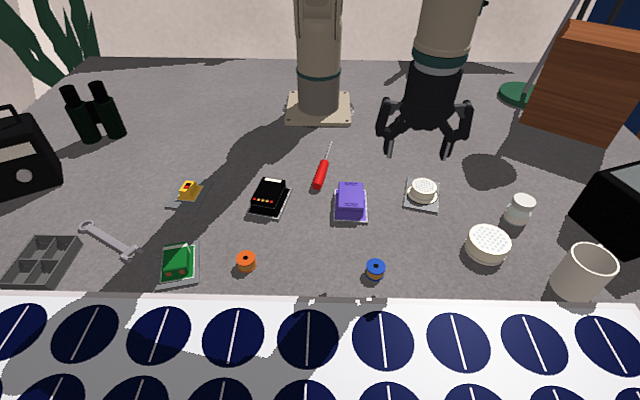

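View pics/top33.png

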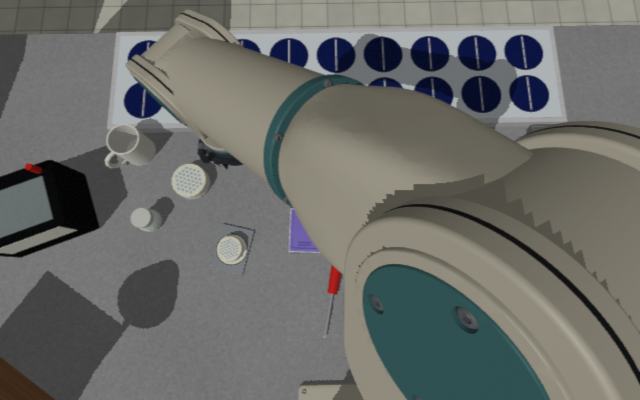

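Run:
```python
from h import *
a=cv2.imread("pics/w33.png");b=cv2.imread("pics/scene33.png")
A=cv2.resize(a[10:145,165:285],None,fx=4,fy=4,interpolation=cv2.INTER_CUBIC);B=cv2.resize(b[170:235,320:380],None,fx=5,fy=5,interpolation=cv2.INTER_CUBIC)
B=cv2.copyMakeBorder(B,0,A.shape[0]-B.shape[0],0,0,cv2.BORDER_CONSTANT)
cv2.imwrite("pics/c34.png",np.hstack([A,B]))
```

```text
(no output)
```

View pics/c34.png

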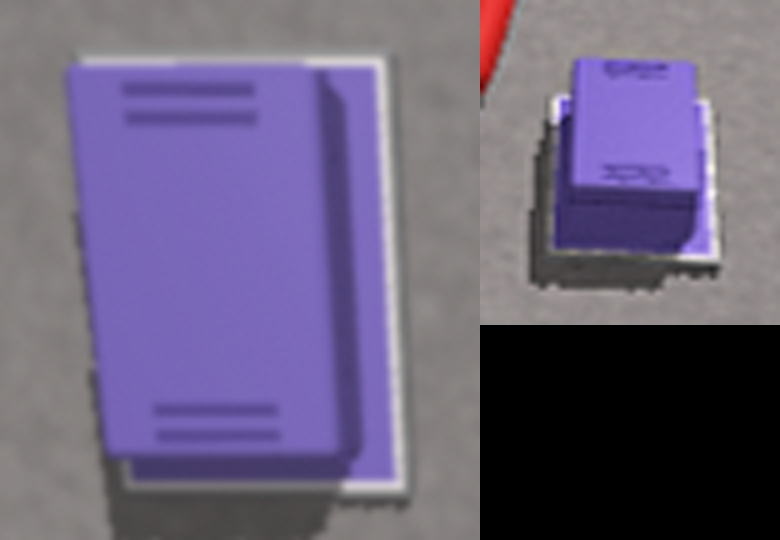

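Run:
```python
from h import *
rect("wrist",[(70,68),(320,68),(340,455),(108,455)],(165,10),4,40)
rect("wrist",[(80,57),(385,60),(405,490),(128,488)],(165,10),4,6)
rect("scene",[(95,58),(214,62),(220,188),(92,186)],(320,170),5,40)
rect("scene",[(71,97),(228,100),(239,262),(70,251)],(320,170),5,6)
print(readout.read_state()["clock"],readout.read_state()["qd"])
```

```text
wrist mean [451.6  86.6] rect 451.6 86.6 size 85.2 56.4 deg -2.8
wrist mean [451.9  86.2] rect 451.8 86.0 size 105.9 75.8 deg -2.3
scene mean [448.3  84.1] rect 448.7 84.1 size 87.1 56.4 deg -2.0
scene mean [448.1  84.7] rect 448.3 84.4 size 108.6 77.2 deg -1.6
50.35 [ 0.00157599 -0.00702322 -0.00683687 -0.01166598  0.0011096   0.00292869
  0.00194856]
```

All five parts sit within about 2 mm of their plates' centres, and the gripper is clear.

```bash
python3 -c "
from cell import order
print(order.finish_job())"
```

```text
the job is handed in; nothing more can be done
None
```

I placed all five parts on their own plates and handed the job in at about 50 s of the 128 s limit; `finish_job` reported no verdict. I moved them in the order switch, battery, controller, LED head (the smaller one), housing.

**Position checks:** After each release I measured the part from the pictures. Switch, battery, LED head, controller and housing came out within about 2 mm of their silhouette centres. The four box parts lined up with their silhouettes to within about 1°. The controller's check was the roughest, as only its far edge, label and terminals could be measured.

**Landing forces:** The wrist read 10 N or less at each touchdown. The last scene picture shows all five parts upright on their plates with the gripper well clear.

**What failed or disagreed:**
- **First grasp:** My first close on the switch caught nothing, because the real finger ends are about 20–25 mm short of the reported TCP. Nothing was touched; I allowed for this from then on.
- **Camera positions:** The scene and top cameras disagreed by 3–4 mm in x. I took values between them, checked against the wrist camera.
- **LED head grip width:** The gripper read 55 mm on the 58 mm disc, more squeeze than on the other parts. Its placement still measured good.

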